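# Change over the wheel stand: caps off, grinding wheels on, lock

### The job

Pull the lock lever of the wheel stand right forward, lift the dust caps off the spindles into the wooden tray, and mount every loose grinding wheel on the stand, one to a spindle (any spindle): set it over the pilot, press lightly and turn it until its keyway finds the key and it drops fully home on the flange, then turn wheel and spindle together until the tooth on its rim points straight at the pointer post on the far side of that spindle. Only then push the lock lever right over to the back. Leave the other things on the bench where they are.

Things in the scene. Friction and masses are not known exactly. Their poses are not given: they have to be found in the camera images.
- wheelA: loose grinding wheel (three alike; one may be absent), about 0.35 kg, lying flat: brown disc 96 mm across, 22 mm thick; on it a square steel boss 40 x 40 mm, from 22 to 66 mm above the underside, faces square to the wheel's x and y, to be gripped from above. A round bore about 22 mm across is open through disc and boss. Origin: centre of the underside, z up
- toothA (a point): outer end of the steel tooth on the rim of wheel A: 60 mm from the axis towards the wheel's +x, 11 mm above its underside; dark steel, 12 mm wide, sticking out 12 mm. Straight under the tooth's direction a keyway 11 mm wide, open at the underside, runs from the bore out to 17 mm radius, up through the disc only (22 mm)
- wheelB: loose grinding wheel (three alike; one may be absent), about 0.35 kg, lying flat: brown disc 96 mm across, 22 mm thick; on it a square steel boss 40 x 40 mm, from 22 to 66 mm above the underside, faces square to the wheel's x and y, to be gripped from above. A round bore about 22 mm across is open through disc and boss. Origin: centre of the underside, z up
- toothB (a point): outer end of the steel tooth on the rim of wheel B: 60 mm from the axis towards the wheel's +x, 11 mm above its underside; dark steel, 12 mm wide, sticking out 12 mm. Straight under the tooth's direction a keyway 11 mm wide, open at the underside, runs from the bore out to 17 mm radius, up through the disc only (22 mm)
- wheelC: loose grinding wheel (three alike; one may be absent), about 0.35 kg, lying flat: brown disc 96 mm across, 22 mm thick; on it a square steel boss 40 x 40 mm, from 22 to 66 mm above the underside, faces square to the wheel's x and y, to be gripped from above. A round bore about 22 mm across is open through disc and boss. Origin: centre of the underside, z up
- toothC (a point): outer end of the steel tooth on the rim of wheel C: 60 mm from the axis towards the wheel's +x, 11 mm above its underside; dark steel, 12 mm wide, sticking out 12 mm. Straight under the tooth's direction a keyway 11 mm wide, open at the underside, runs from the bore out to 17 mm radius, up through the disc only (22 mm)
- seat1 (a point): flange centre of spindle 1, where a home wheel's underside rests, 35 mm above the bench; turns with the spindle, z up. A round 19 mm pilot rises 50 mm above it, tapered over the top 12 mm; towards this point's +x an 8 mm wide key stands out to 16 mm from the axis, 20 mm tall. A wheel whose keyway is elsewhere rests on the key, 20 mm too high
- cap1: square black plastic dust cap on spindle 1 (it may be absent), 44 x 44 mm, 62 mm tall, 80 g, open below (35 x 35 mm inside, 56 mm deep), standing loose on the flange over pilot and key; faces square to its x and y. Origin: centre of its open underside, z up
- mark1 (a point): near corner of the small fixed brass pointer post on the far (+x) side of spindle 1, on the plate, 66 mm from the spindle axis, 11 mm above the flange; the post is 20 mm wide, its top 48 mm above the bench. The tooth of a home wheel passes 6 mm from this corner
- seat2 (a point): flange centre of spindle 2, where a home wheel's underside rests, 35 mm above the bench; turns with the spindle, z up. A round 19 mm pilot rises 50 mm above it, tapered over the top 12 mm; towards this point's +x an 8 mm wide key stands out to 16 mm from the axis, 20 mm tall. A wheel whose keyway is elsewhere rests on the key, 20 mm too high
- cap2: square black plastic dust cap on spindle 2 (it may be absent), 44 x 44 mm, 62 mm tall, 80 g, open below (35 x 35 mm inside, 56 mm deep), standing loose on the flange over pilot and key; faces square to its x and y. Origin: centre of its open underside, z up
- mark2 (a point): near corner of the small fixed brass pointer post on the far (+x) side of spindle 2, on the plate, 66 mm from the spindle axis, 11 mm above the flange; the post is 20 mm wide, its top 48 mm above the bench. The tooth of a home wheel passes 6 mm from this corner
- seat3 (a point): flange centre of spindle 3, where a home wheel's underside rests, 35 mm above the bench; turns with the spindle, z up. A round 19 mm pilot rises 50 mm above it, tapered over the top 12 mm; towards this point's +x an 8 mm wide key stands out to 16 mm from the axis, 20 mm tall. A wheel whose keyway is elsewhere rests on the key, 20 mm too high
- cap3: square black plastic dust cap on spindle 3 (it may be absent), 44 x 44 mm, 62 mm tall, 80 g, open below (35 x 35 mm inside, 56 mm deep), standing loose on the flange over pilot and key; faces square to its x and y. Origin: centre of its open underside, z up
- mark3 (a point): near corner of the small fixed brass pointer post on the far (+x) side of spindle 3, on the plate, 66 mm from the spindle axis, 11 mm above the flange; the post is 20 mm wide, its top 48 mm above the bench. The tooth of a home wheel passes 6 mm from this corner
- stand: fixed grey steel plate 145 x 500 x 30 mm with three spindles along its y at -140, 0 and 140 mm (1, 2, 3), which turn within 3.1 rad either way of the key facing its pointer, against about 0.15 N m of friction, and stay where left (a home wheel turns its spindle by the key), their pointers along its far (+x) edge, and the lock lever at its +y end; origin on the bench under the middle spindle
- tray: fixed open wooden tray for the caps, 138 x 138 mm outside, 22 mm high, walls and floor 4 mm thick; it holds the caps side by side; origin under its centre
- lock (a joint): spindle-lock lever, hinged about the stand's y axis: 0 = leaning 0.5 rad to the stand's front (-x), 1.0 = thrown right over, leaning 0.5 rad to the back (+x). Moves with a light push (about 1 N at the ball) and stays where it is left; nothing springs back. It starts near 1. It does not itself hold the spindles
- lock_tip (a point): centre of the 26 mm black ball on the lock lever, 80 mm from its hinge; the hinge axis lies at 240 mm in the stand's y, -20 mm in its x, 52 mm above the bench; the lever stands on a block 70 x 50 x 25 mm on the plate
- bar1: light polishing-compound bar, 110 x 36 x 24 mm box lying flat; origin under its centre, x along its length
- bar2: dark polishing-compound bar, 100 x 36 x 24 mm box lying flat; origin under its centre, x along its length
- bar3: light polishing-compound bar, 80 x 36 x 30 mm box lying flat; bystander
- spanner: spanner lying on the bench; bystander
There are look-alikes about, which are no part of the job. Leave any purple look-alike of the wheelA alone.

How it is judged (in metres and radians):
On the way, in this order (a step that is already met when the one before it is completed fails the run):
1. the lock lever is pulled right forward (value of joint lock below 0.15 rad), for 0.2 s.
2. the caps are in the tray and every wheel present is home on a spindle with its tooth at the pointer (((horizontal distance between wheelA and seat1 below 0.004 m and z of wheelA in the frame of seat1 below 0.004 m and angle between wheelA's own z axis and vertical below 0.06 rad and horizontal distance between toothA and mark1 below 0.013 m) or (horizontal distance between wheelA and seat2 below 0.004 m and z of wheelA in the frame of seat2 below 0.004 m and angle between wheelA's own z axis and vertical below 0.06 rad and horizontal distance between toothA and mark2 below 0.013 m) or (horizontal distance between wheelA and seat3 below 0.004 m and z of wheelA in the frame of seat3 below 0.004 m and angle between wheelA's own z axis and vertical below 0.06 rad and horizontal distance between toothA and mark3 below 0.013 m)) and ((horizontal distance between wheelB and seat1 below 0.004 m and z of wheelB in the frame of seat1 below 0.004 m and angle between wheelB's own z axis and vertical below 0.06 rad and horizontal distance between toothB and mark1 below 0.013 m) or (horizontal distance between wheelB and seat2 below 0.004 m and z of wheelB in the frame of seat2 below 0.004 m and angle between wheelB's own z axis and vertical below 0.06 rad and horizontal distance between toothB and mark2 below 0.013 m) or (horizontal distance between wheelB and seat3 below 0.004 m and z of wheelB in the frame of seat3 below 0.004 m and angle between wheelB's own z axis and vertical below 0.06 rad and horizontal distance between toothB and mark3 below 0.013 m)) and ((horizontal distance between wheelC and seat1 below 0.004 m and z of wheelC in the frame of seat1 below 0.004 m and angle between wheelC's own z axis and vertical below 0.06 rad and horizontal distance between toothC and mark1 below 0.013 m) or (horizontal distance between wheelC and seat2 below 0.004 m and z of wheelC in the frame of seat2 below 0.004 m and angle between wheelC's own z axis and vertical below 0.06 rad and horizontal distance between toothC and mark2 below 0.013 m) or (horizontal distance between wheelC and seat3 below 0.004 m and z of wheelC in the frame of seat3 below 0.004 m and angle between wheelC's own z axis and vertical below 0.06 rad and horizontal distance between toothC and mark3 below 0.013 m)) and x of cap1 in the frame of tray between -0.069 and 0.069 m and y of cap1 in the frame of tray between -0.069 and 0.069 m and z of each of cap1, cap2, cap3 in the frame of tray below 0.045 m and x of cap2 in the frame of tray between -0.069 and 0.069 m and y of cap2 in the frame of tray between -0.069 and 0.069 m and x of cap3 in the frame of tray between -0.069 and 0.069 m and y of cap3 in the frame of tray between -0.069 and 0.069 m), for 0.2 s.
3. the lock lever is pushed right back (value of joint lock above 0.85 rad), for 0.2 s.
At the end, for the whole second after the job is handed in: Every wheel is home on a spindle (within 4 mm of the flange and of its axis, level within 0.06 rad), its tooth end within 13 mm of that pointer's near corner; every cap lies in the tray, less than 45 mm up; all are released and at rest; the lock lever is at 0.85 rad or more (all of step 2 and contact force between each of cap1, cap2, cap3, wheelA, wheelB, wheelC and the fingers below 0.3 N and value of joint lock above 0.85 rad and linear speed of each of wheelA, wheelB, wheelC below 0.02 m/s); the robot touches nothing.
It fails at once if one of the other things on the bench was pushed more than 6 cm away (distance of any of bar1, bar2, bar3, spanner from where it was at the start of the episode above 0.06 m).
Of cap1, cap2, cap3 only 2 to 3 are there at a start; the rules pass over those that are not, and their reading is None.
Of wheelA, wheelB, wheelC only 2 to 3 are there at a start; the rules pass over those that are not, and their reading is None.
At some moment in a run one of wheelA, wheelB, wheelC may be knocked a few centimetres aside while the robot is not near it.
Once in a run the grip may slacken for a moment while it holds something.
It also fails if it takes over 210 s, if anything falls off the work surface, if the arm or the gripper's body presses on something with over 40 N, if the wrist force passes 120 N, or if a joint passes its speed limit or range.

### The arm

A 6-joint arm with a two-finger parallel gripper is mounted at the origin on the work surface. World frame = base frame: x ahead of the robot, y to its left, z up, the work surface at z = 0. Lengths are in m, angles in degrees, forces in N, time in s.
With the tool pointing down it reaches from about 0.375 to 0.75 m from the base axis. Payload 9 kg.
Tool frame: the origin (TCP) lies midway between the tips of the shut fingers; the grasp point (between the pads) lies robot.grip_depth behind it (robot.grip_depth is the distance from the TCP to the grasp point, in m); z points along the fingers, y is the line along which they close (so a half turn about z gives the same grasp; the last joint's range is limited). The gripper opens to 85 mm and grips with 20 to 120 N. Pads are 22 mm wide; open, the fingers measure 114 mm over their backs; the gripper's body (76 mm by 85 mm) begins 54 mm behind the grasp point. The pads swing forward as they close: fully open they stand 13 mm farther back than shut.
Start: joints at [61.954, 5.964, 5.575, 89.605, 0, 77.527], TCP at [0.161, 0.578, 0.231] pointing down, gripper open.
Joint ranges: [-171.21, 171.21], [-48.23, 106.86], [-62.78, 66.21], [-105.2, 120.99], [-86.42, 89.51], [-180, 180]. Speed limits (degrees/s): [127.2, 127.2, 147.25, 180, 180, 180].

### API

Orientations are given as [roll, pitch, yaw] about the fixed x, y, z axes, in that order (R = Rz(yaw) Ry(pitch) Rx(roll)).
In Python, from station import robot gives the robot as it stands.
- The arm moves only by the shell command python3 -m creep 'ROWS'. ROWS is text: rows parted by semicolons, each of 7 numbers parted by spaces: the opening, from 0 (shut) to 1 (fully open), then the shift along the tool's x, y, z in mm, then the turn, a rotation vector about the tool's x, y, z in degrees. In form: jaw dx dy dz wx wy wz; .... A call has 1 to 12 rows; each row is the pose to reach, as a shift and turn from the pose commanded when the call began, along the tool's axes at that moment; what a row does not reach only later rows make up. A row lasts 1/10 s, in which the tool goes at most 50 mm and 8.59 degrees, less where a joint would pass 70% of its speed; a pose out of reach is approached as far as the arm can. A call with a gripper value outside its range is refused whole. The fingers move at their own pace and stop on an object; the grip force is fixed at half the most. Time passes only in rows, so rows that repeat a pose let the fingers close. It gives the time, the measured TCP pose, the force, the opening and the grip force at its end, in the units of the state.
- robot.state(): the state, without advancing time (a new reading comes with each control period).
- robot.grab_frame(name): name is "scene" or "top" or "wrist"; returns (picture, depth): 384x512x3 uint8, blue, green, red; 384x512 float32, m along the optical axis (not along the pixel's ray), 0 where there is no reading.
- robot.camera_params(name): a dict with "camera_matrix" (3x3 intrinsics, pixels), "D" ([k1, k2, p1, p2, k3] as OpenCV has them; the pictures are not rectified), "camera_from_world" (4x4, takes a point from world to camera coordinates); the wrist camera has in their place "tool_from_camera" (4x4, takes a point from camera to tool coordinates, whose origin is the TCP and whose axes are the flange's). Camera axes: x right, y down, z forward; pixel columns grow to the right and rows downward; lengths in m; the calibration is good to about 2 mm. A picture is of the moment at which its call begins: read the wrist's pose just before it. camera_params takes no time and is no camera call.
- robot.finish_job(): hands the job in; it is judged then, once.
The state is a dict: "time": time; "qpos": joint angles; "joint_vel": joint speeds; "tau": joint torques, N m; "ee_pos": TCP position; "eef_rot": TCP orientation; "force": force on the tool from outside, world axes, zero at the start; "torque": the same for the moment, N m; "opening": opening from 0.0 (shut) to 1.0 (fully open); "grip_force": force on a finger pad.
Only numpy, scipy, OpenCV 4.12 (cv2) and the standard library are available. Lean on these libraries where they do the work, as an engineer would, in place of code of your own. Each camera call takes 0.05 s, during which the arm holds its last target. There are 200 camera calls.

## Working session

There is one attempt and no reset: what is moved stays moved. The work goes in short steps, Python scripts to look and compute and a shell command to move; the robot and the scene stay as the last step left them, time stands still between calls to the robot, and variables do not carry over. Pictures are saved under pics/ and viewed, at most 14 in all, crops included, and the job is handed in when it is done.

```bash
ls; mkdir -p pics; cat > h.py <<'E'
import numpy as np, cv2
from station import robot
from scipy.spatial.transform import Rotation as R
def grab(n,f=None):
    s=robot.state(); im,d=robot.grab_frame(n)
    if f: cv2.imwrite('pics/'+f+'.png',im); np.savez('/tmp/'+f+'.npz',im=im,d=d,p=s['ee_pos'],r=s['eef_rot'])
    return s,im,d
def w2c(n,s=None):
    P=robot.camera_params(n)
    if n!='wrist': return P,np.array(P['camera_from_world'])
    T=np.eye(4);T[:3,:3]=R.from_euler('xyz',s['eef_rot'],degrees=True).as_matrix();T[:3,3]=s['ee_pos']
    return P,np.linalg.inv(T@np.array(P['tool_from_camera']))
def ray(n,uv,s=None):
    P,M=w2c(n,s);C=np.linalg.inv(M)
    q=cv2.undistortPoints(np.array(uv,float).reshape(-1,1,2),np.array(P['camera_matrix']),np.array(P['D'])).reshape(-1,2)
    dirs=np.c_[q,np.ones(len(q))]@C[:3,:3].T
    return C[:3,3],dirs
def atz(n,uv,z,s=None):
    o,d=ray(n,uv,s); return o+d*((z-o[2])/d[:,2])[:,None]
def dep(n,uv,D,s=None):
    o,d=ray(n,uv,s); uv=np.round(np.array(uv)).astype(int).reshape(-1,2)
    return o+d*D[uv[:,1],uv[:,0]][:,None]
def proj(n,X,s=None):
    P,M=w2c(n,s); X=np.array(X,float).reshape(-1,3)
    return cv2.projectPoints(X,cv2.Rodrigues(M[:3,:3])[0],M[:3,3],np.array(P['camera_matrix']),np.array(P['D']))[0].reshape(-1,2)
E
python3 - <<'E'
from h import *
print(robot.state(),robot.grip_depth)
for n in('scene','top'):
    s,im,d=grab(n,n+'0'); P,M=w2c(n); print(n,np.linalg.inv(M).round(3).tolist(),np.array(P['camera_matrix']).round(1).tolist())
print(robot.camera_params('wrist'))
E
```

```text
pics
{'time': 0.0, 'qpos': array([6.19516081e+01, 5.99964613e+00, 5.52833669e+00, 8.96038662e+01,
       1.19579088e-03, 7.75277335e+01]), 'joint_vel': array([ 0.07403918, -0.00853683, -0.04079842, -0.07391886,  0.01352244,
       -0.04493655]), 'tau': array([-3.00530628e-03, -5.56924760e+01,  5.03654408e+01,  1.66320358e-02,
       -3.69448780e-04, -1.34023139e-05]), 'ee_pos': array([0.16093243, 0.57768497, 0.23052409]), 'eef_rot': array([-1.79926857e+02, -1.74030226e-02,  1.64423863e+02]), 'force': array([-0.00825926, -0.27282916,  0.49643499]), 'torque': array([-0.02815363, -0.01373731, -0.0008336 ]), 'grip_force': 0.0, 'opening': 0.9986682053021935} 0.0187
scene [[-0.281, 0.668, -0.689, 1.427], [0.96, 0.193, -0.204, 0.338], [-0.003, -0.718, -0.696, 1.038], [0.0, 0.0, 0.0, 1.0]] [[418.6, 0.0, 246.4], [0.0, 418.6, 189.4], [0.0, 0.0, 1.0]]
top [[0.023, -0.985, 0.173, 0.316], [-0.999, -0.027, -0.02, 0.057], [0.024, -0.173, -0.985, 1.175], [0.0, 0.0, 0.0, 1.0]] [[374.6, 0.0, 256.1], [0.0, 374.6, 192.6], [0.0, 0.0, 1.0]]
{'camera_matrix': array([[292.51542566,   0.        , 254.39689999],
       [  0.        , 292.51542566, 193.39714235],
       [  0.        ,   0.        ,   1.        ]]), 'D': array([0.02120948, 0.        , 0.        , 0.        , 0.        ]), 'tool_from_camera': array([[ 8.65131663e-04, -9.60635902e-01, -2.77809135e-01,
         7.08626537e-02],
       [ 9.99999530e-01,  7.09348538e-04,  6.61265455e-04,
        -2.84882593e-04],
       [-4.38171834e-04, -2.77809576e-01,  9.60636064e-01,
        -1.41600061e-01],
       [ 0.00000000e+00,  0.00000000e+00,  0.00000000e+00,
         1.00000000e+00]])}
```

```bash
python3 -c "
import cv2
for n in('top0','scene0'):
    cv2.imwrite('pics/'+n+'b.png',cv2.resize(cv2.imread('pics/'+n+'.png'),(800,600),interpolation=cv2.INTER_CUBIC))"
```

```text
(no output)
```

View pics/top0b.png

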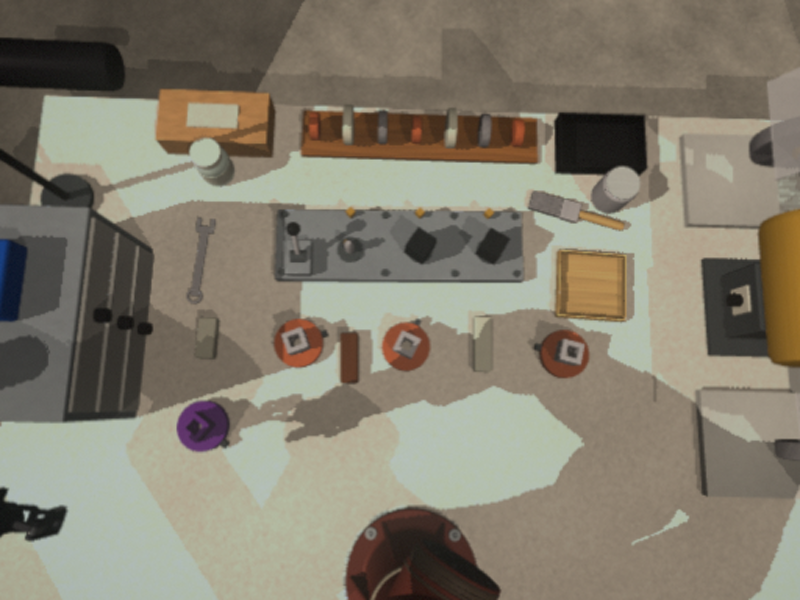

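View pics/scene0b.png

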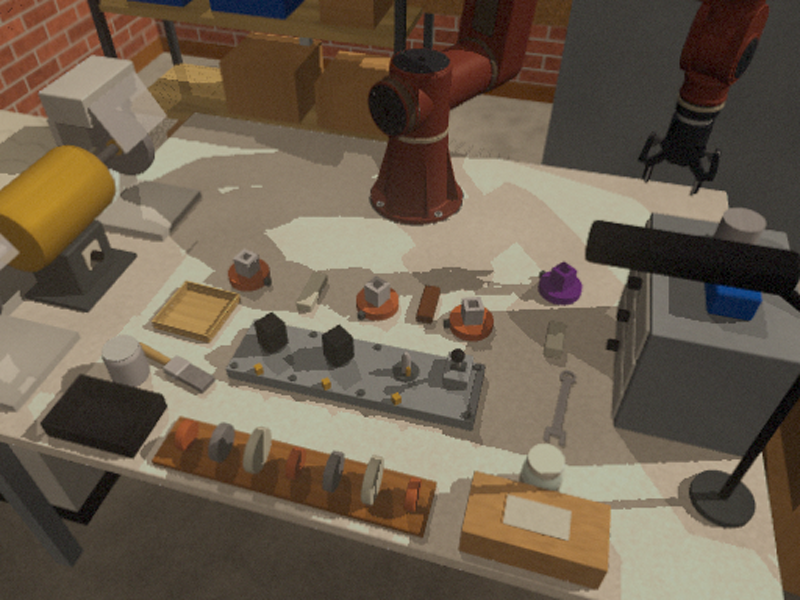

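Top view (800 px scale): three red-brown wheels at (299,342), (406,346) and (565,354). The purple look-alike is at (203,426) and the rack discs at (310–520,128); neither is part of the job. Caps are at (420,245) and (492,245), the bare spindle 3 at (350,248), the lever ball at (293,230) and the tray at (591,285). I choose the three red wheels with steel bosses.

```bash
python3 - <<'E'
from h import *
Z=np.load('/tmp/top0.npz');im,d=Z['im'],Z['d']
k=1/1.5625
pts=dict(w1=(299,342),w2=(406,346),w3=(565,354),purple=(203,426),ball=(293,230),pilot=(350,245),cap2=(420,245),cap1=(492,245),trayc=(591,285),tray_tl=(558,250),tray_tr=(627,252),tray_br=(625,319),tray_bl=(558,318),st_tl=(276,209),st_tr=(523,212),st_bl=(275,281),st_br=(523,281),pm3=(351,212),pm2=(420,212),pm1=(489,213))
for n,p in pts.items():
    q=np.array(p)*k; print(n,q.round(),dep('top',[q],d)[0].round(3))
s,M,D=robot.state(),0,0
c=im[120:260,165:425]; cv2.imwrite('pics/topcrop.png',cv2.resize(c,None,fx=3,fy=3,interpolation=cv2.INTER_CUBIC))
E
```

```text
w1 [191. 219.] [ 0.434  0.235 -0.003]
w2 [260. 221.] [ 0.432  0.02  -0.005]
w3 [362. 227.] [ 0.424 -0.302 -0.001]
purple [130. 273.] [0.269 0.391 0.066]
ball [188. 147.] [0.626 0.236 0.136]
pilot [224. 157.] [0.616 0.135 0.078]
cap2 [269. 157.] [0.615 0.    0.098]
cap1 [315. 157.] [ 0.619 -0.137  0.096]
trayc [378. 182.] [ 0.566 -0.356  0.007]
tray_tl [357. 160.] [ 0.64  -0.293 -0.003]
tray_tr [401. 161.] [ 0.64  -0.438 -0.004]
tray_br [400. 204.] [ 0.495 -0.419  0.018]
tray_bl [357. 204.] [ 0.497 -0.291 -0.005]
st_tl [177. 134.] [0.701 0.291 0.028]
st_tr [335. 136.] [ 0.72  -0.221 -0.001]
st_bl [176. 180.] [0.557 0.289 0.001]
st_br [335. 180.] [ 0.571 -0.218  0.   ]
pm3 [225. 136.] [0.694 0.137 0.045]
pm2 [269. 136.] [ 0.698 -0.001  0.045]
pm1 [313. 136.] [ 0.7   -0.141  0.045]
```

View pics/topcrop.png

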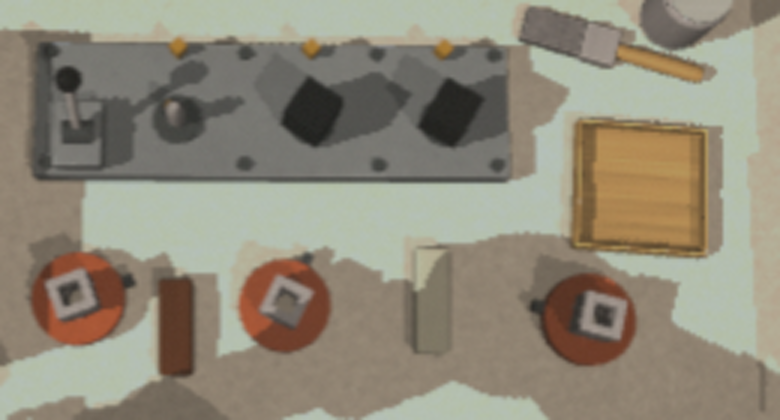

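```bash
cat >> h.py <<'E'
def to(x,y,z,yaw,s=None):
    s=s or robot.state(); r0=R.from_euler('xyz',s['eef_rot'],degrees=True)
    r1=R.from_euler('xyz',[180,0,yaw],degrees=True)
    dp=r0.inv().apply(np.array([x,y,z])-s['ee_pos'])*1000; rv=(r0.inv()*r1).as_rotvec(degrees=True)
    print('to',(x,y,z,yaw),'| shift',dp.round(1),'turn',rv.round(1))
def st():
    s=robot.state(); print('t %.1f'%s['time'],s['ee_pos'].round(4),s['eef_rot'].round(1),'F',s['force'].round(1),'T',s['torque'].round(2),'op %.3f g %.1f'%(s['opening'],s['grip_force']),'j6 %.0f'%s['qpos'][5]); return s
E
python3 - <<'E'
from h import *
to(.56,.10,.26,180)
E
```

```text
to (0.56, 0.1, 0.26, 180) | shift [-512.7 -353.1  -29.1] turn [ -0.1  -0.  -15.6]
```

```bash
python3 -m creep '0 -120 -80 -29 0 0 -4; 0 -240 -165 -29 0 0 -8; 0 -360 -250 -29 0 0 -12; 0 -512 -353 -29 0 0 -15.6; 0 -512 -353 -29 0 0 -15.6; 0 -512 -353 -29 0 0 -15.6; 0 -512 -353 -29 0 0 -15.6; 0 -512 -353 -29 0 0 -15.6; 0 -512 -353 -29 0 0 -15.6; 0 -512 -353 -29 0 0 -15.6; 0 -512 -353 -29 0 0 -15.6; 0 -512 -353 -29 0 0 -15.6'
python3 - <<'E'
from h import *
st(); s,im,d=grab('wrist','w1'); cv2.imwrite('pics/w1b.png',cv2.resize(im,(800,600),interpolation=cv2.INTER_CUBIC))
E
```

```text
time: 1.3
ee_pos: [0.5455, 0.1165, 0.2595]
eef_rot: [180.0, -0.0, -180.0]
force: [0.7, 0.8, 0.4]
opening: 0.002
grip_force: 0.0
t 1.3 [0.5455 0.1165 0.2595] [ 180.   -0. -180.] F [0.7 0.8 0.4] T [ 0.04 -0.04  0.03] op 0.002 g 0.0 j6 -1
```

View pics/w1b.png

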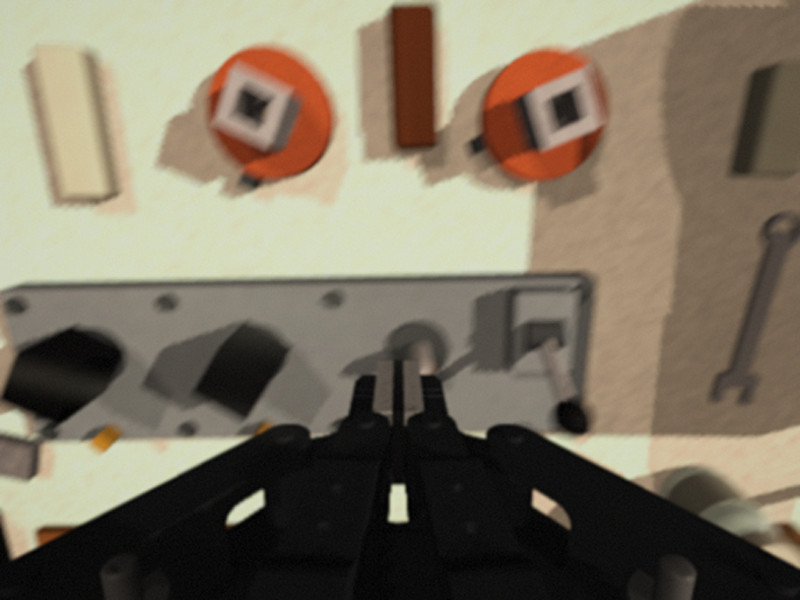

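Wrist view (blurred, arm still moving): the wheels are at (255,100) and (562,108), the bars are between them, the pilot is at (425,350), the lever ball at (570,415), and the fingers fill the bottom centre. I'll retake it settled, and measure from a second position as well.

```bash
python3 -m creep '0 0 0 0 0 0 0; 0 0 0 0 0 0 0; 0 0 0 0 0 0 0'
python3 - <<'E'
from h import *
st(); s,im,d=grab('wrist','w2'); cv2.imwrite('pics/w2b.png',cv2.resize(im,(800,600),interpolation=cv2.INTER_CUBIC))
o=w2c('wrist',s)[1]; print(np.linalg.inv(o)[:3,3])
for r,c in [(60,175),(60,370),(215,270),(265,366)]: print(r,c,dep('wrist',[(c,r)],d,s).round(3))
E
```

```text
time: 1.65
ee_pos: [0.544, 0.1193, 0.2597]
eef_rot: [180.0, -0.0, -179.9]
force: [-0.0, 0.5, -0.1]
opening: 0.004
grip_force: 0.0
t 1.6 [0.544  0.1193 0.2597] [ 180.    -0.  -179.9] F [-0.   0.5 -0.1] T [ 0.02 -0.01 -0.02] op 0.004 g 0.0 j6 -1
[0.47308878 0.11902162 0.40131948]
60 175 [[0.424 0.036 0.065]]
60 370 [[0.424 0.242 0.062]]
215 270 [[0.609 0.14  0.034]]
265 366 [[0.626 0.234 0.134]]
```

View pics/w2b.png

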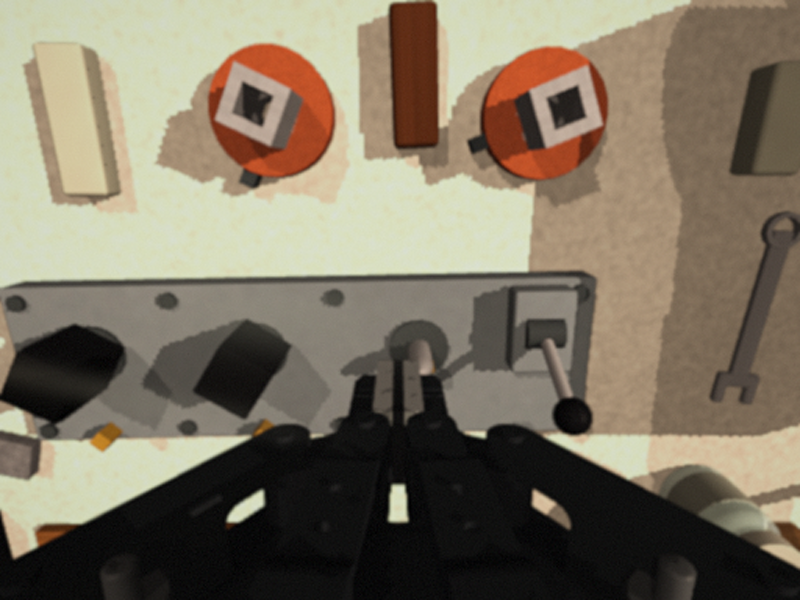

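Ball top measured at (0.626, 0.234, 0.134), which agrees with the expected centre of (0.628, 0.234, 0.122). I'll push it forward with the shut fingers from behind.

```bash
python3 -m creep '0 -40 40 20 0 0 0; 0 -80 80 40 0 0 0; 0 -128 115 60 0 0 0; 0 -128 115 90 0 0 0; 0 -128 115 120 0 0 0; 0 -128 115 148 0 0 0; 0 -128 115 148 0 0 0; 0 -128 115 148 0 0 0; 0 -128 115 148 0 0 0' && python3 -m creep '0 8 0 0 0 0 0; 0 16 0 0 0 0 0; 0 24 0 0 0 0 0; 0 32 0 0 0 0 0; 0 42 0 0 0 0 0; 0 52 0 0 0 0 0; 0 62 0 0 0 0 0; 0 70 0 0 0 0 0; 0 78 0 0 0 0 0; 0 86 0 0 0 0 0; 0 91 0 0 0 0 0; 0 91 0 0 0 0 0'
```

```text
time: 2.6
ee_pos: [0.6735, 0.234, 0.1147]
eef_rot: [180.0, 0.2, -179.9]
force: [0.2, 0.5, -0.2]
opening: 0.002
grip_force: 0.0
time: 3.8
ee_pos: [0.5844, 0.2333, 0.1122]
eef_rot: [180.0, 0.4, 180.0]
force: [16.3, 0.3, -8.7]
opening: -0.002
grip_force: 8.1
```

```bash
python3 -m creep '0 -10 0 0 0 0 0; 0 -14 0 -30 0 0 0; 0 -15 0 -70 0 0 0; 0 -15 -40 -110 0 0 0; 0 -15 -90 -140 0 0 0; 0 -15 -140 -140 0 0 0; 0 -15 -173 -140 0 0 0; 0 -15 -173 -140 0 0 0; 0 -15 -173 -140 0 0 0; 0 -15 -173 -140 0 0 0; 0 -15 -173 -140 0 0 0'
python3 - <<'E'
from h import *
st(); s,im,d=grab('wrist','w3'); cv2.imwrite('pics/w3b.png',cv2.resize(im,(800,600),interpolation=cv2.INTER_CUBIC))
E
```

```text
time: 4.9
ee_pos: [0.5965, 0.0616, 0.2515]
eef_rot: [180.0, -0.0, -179.9]
force: [-0.3, 0.3, -0.0]
opening: -0.001
grip_force: 0.0
t 4.9 [0.5965 0.0616 0.2515] [ 180.    -0.  -179.9] F [-0.3  0.3 -0. ] T [0.   0.03 0.02] op -0.001 g 0.0 j6 -7
```

View pics/w3b.png

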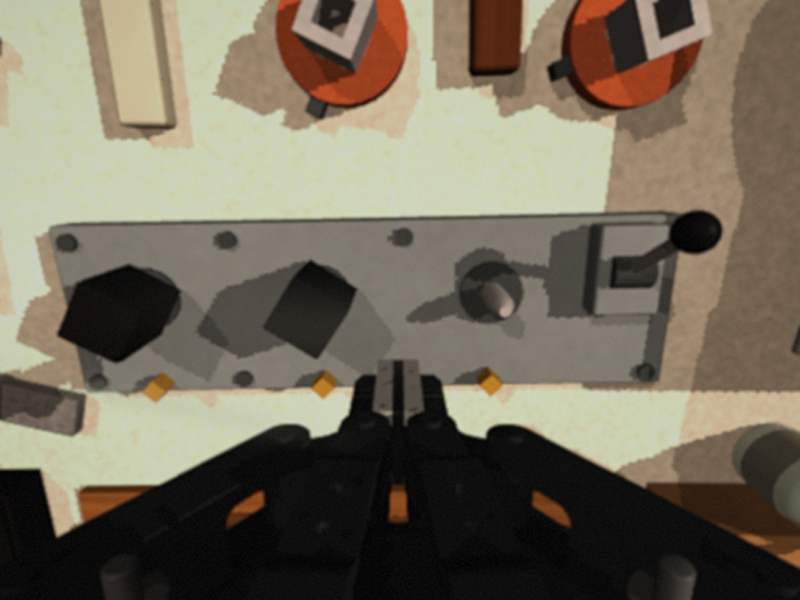

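The lever now leans forward, with the ball at (695,232). Caps are at (120,312) and (310,308), the pilot tip at (500,300), and the pointer posts at (158,387), (323,384) and (490,380).

```bash
cat >> h.py <<'E'
def cloud(n,d,s=None):
    v,u=np.mgrid[0:384,0:512]; o,r=ray(n,np.c_[u.ravel(),v.ravel()],s)
    X=o+r*d.reshape(-1,1); X[d.ravel()==0]=np.nan; return X.reshape(384,512,3)
def seg(X,c,rad,z0,z1):
    m=(np.hypot(X[...,0]-c[0],X[...,1]-c[1])<rad)&(X[...,2]>z0)&(X[...,2]<z1)
    m=m.astype(np.uint8); k,l,stt,_=cv2.connectedComponentsWithStats(m,connectivity=4)
    if k<2: return None
    m=l==1+stt[1:,4].argmax(); P=X[m]
    (c,wh,a)=cv2.minAreaRect((P[:,:2]*1000).astype(np.float32))
    b=(P[:,:2].max(0)+P[:,:2].min(0))/2
    return dict(n=int(m.sum()),c=np.round(np.array(c)/1000,4),wh=np.round(wh,1),ang=round(a,1),z=round(float(np.median(P[:,2])),4))
E
python3 - <<'E'
from h import *
Z=np.load('/tmp/w3.npz');s=dict(ee_pos=Z['p'],eef_rot=Z['r']);X=cloud('wrist',Z['d'],s)
for nm,c in dict(cap2=(.615,0),cap1=(.619,-.137)).items(): print(nm,seg(X,c,.05,.085,.11))
for nm,c in dict(w1=(.424,.24),w2=(.424,.036)).items(): print(nm,seg(X,c,.05,.055,.075))
print('ball',seg(X,(.56,.235),.05,.11,.15)); print('pilot',seg(X,(.62,.137),.03,.075,.095))
for i,c in enumerate([(.694,.137),(.698,-.001),(.70,-.141)]): print('post',i,seg(X,c,.03,.040,.055))
print('flange',seg(X,(.62,.137),.04,.0335,.045))
Z=np.load('/tmp/w2.npz');s=dict(ee_pos=Z['p'],eef_rot=Z['r']);X=cloud('wrist',Z['d'],s)
for nm,c in dict(w1=(.424,.24),w2=(.424,.036)).items(): print('w2pic',nm,seg(X,c,.05,.055,.075))
Z=np.load('/tmp/top0.npz');X=cloud('top',Z['d'])
for nm,c in dict(w1=(.424,.24),w2=(.424,.036),w3=(.42,-.3)).items(): print('top',nm,seg(X,c,.05,.055,.075))
for nm,c in dict(cap2=(.615,0),cap1=(.619,-.137)).items(): print('top',nm,seg(X,c,.05,.085,.11))
im=np.load('/tmp/w3.npz')['im']; cv2.imwrite('pics/p3.png',cv2.resize(im[150:260,270:360],None,fx=5,fy=5,interpolation=cv2.INTER_CUBIC))
E
```

```text
cap2 {'n': 1687, 'c': array([ 0.6233, -0.0013]), 'wh': array([43.9, 44.2]), 'ang': 56.8, 'z': 0.0959}
cap1 {'n': 1927, 'c': array([ 0.6273, -0.1425]), 'wh': array([45. , 44.7]), 'ang': 60.8, 'z': 0.0957}
w1 {'n': 1179, 'c': array([0.4334, 0.2331]), 'wh': array([38.5, 41.4]), 'ang': 21.1, 'z': 0.0646}
w2 {'n': 1007, 'c': array([0.4314, 0.0199]), 'wh': array([42.1, 39.5]), 'ang': 66.4, 'z': 0.0647}
ball {'n': 786, 'c': array([0.5601, 0.2342]), 'wh': array([25.1, 23.8]), 'ang': 12.7, 'z': 0.1296}
pilot {'n': 149, 'c': array([0.6205, 0.1372]), 'wh': array([13.2, 15.6]), 'ang': 22.9, 'z': 0.0801}
post 0 {'n': 139, 'c': array([0.697 , 0.1391]), 'wh': array([14.5, 14.3]), 'ang': 46.9, 'z': 0.0468}
post 1 {'n': 142, 'c': array([ 6.999e-01, -4.000e-04]), 'wh': array([14.2, 14.6]), 'ang': 45.1, 'z': 0.0468}
post 2 {'n': 144, 'c': array([ 0.7027, -0.1402]), 'wh': array([13.6, 15.4]), 'ang': 45.1, 'z': 0.0468}
flange {'n': 693, 'c': array([0.62  , 0.1362]), 'wh': array([47.1, 50.5]), 'ang': 56.8, 'z': 0.0343}
w2pic w1 {'n': 1255, 'c': array([0.4323, 0.233 ]), 'wh': array([39.9, 41.5]), 'ang': 21.6, 'z': 0.0649}
w2pic w2 {'n': 1267, 'c': array([0.4308, 0.0207]), 'wh': array([41.1, 40.5]), 'ang': 65.3, 'z': 0.0647}
top w1 {'n': 152, 'c': array([0.4316, 0.2343]), 'wh': array([41. , 43.1]), 'ang': 21.4, 'z': 0.0655}
top w2 {'n': 136, 'c': array([0.4304, 0.02  ]), 'wh': array([38.6, 40.4]), 'ang': 64.8, 'z': 0.0649}
top w3 {'n': 149, 'c': array([ 0.4237, -0.2949]), 'wh': array([39.6, 40. ]), 'ang': 76.5, 'z': 0.0642}
top cap2 {'n': 222, 'c': array([ 0.6226, -0.0023]), 'wh': array([44.2, 44.4]), 'ang': 55.0, 'z': 0.0957}
top cap1 {'n': 220, 'c': array([ 0.6267, -0.1431]), 'wh': array([43.4, 44.4]), 'ang': 60.6, 'z': 0.0956}
```

View pics/p3.png

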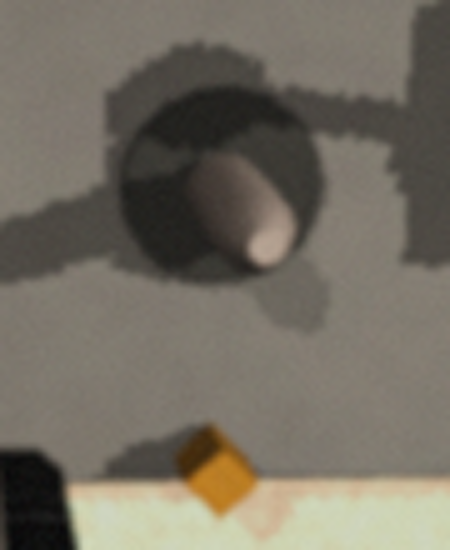

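```bash
cat >> h.py <<'E'
AX={1:(.6267,-.1418),2:(.6239,-.0020),3:(.621,.1375)}
def key(X,a):
    dx,dy=X[...,0]-a[0],X[...,1]-a[1]; r=np.hypot(dx,dy); m=(r<.02)&(r>.0105)&(X[...,2]>.05)&(X[...,2]<.058)
    th=np.degrees(np.arctan2(dy[m],dx[m])); z=np.exp(1j*np.radians(th))
    return int(m.sum()),round(float(np.degrees(np.angle(z.mean()))),1) if m.any() else None,round(abs(z.mean()),2) if m.any() else None,r[m].max().round(4) if m.any() else None
E
python3 - <<'E'
from h import *
Z=np.load('/tmp/w3.npz');s=dict(ee_pos=Z['p'],eef_rot=Z['r']);X=cloud('wrist',Z['d'],s)
print(key(X,AX[3]))
m=(np.hypot(X[...,0]-.6205,X[...,1]-.1372)<.03)&(X[...,2]>.04)
for r,c in np.argwhere(m)[::9]: print(r,c,((X[r,c]-[.6208,.1373,0])*1000).round(1),end=';')
s=robot.state()
print(); to(.6233-0,-.0013,.20,180-33.2+0,s)
E
```

```text
(0, None, None, None)
182 313 [-8.2 -2.8 40.3];183 314 [-8.5 -2.8 46.4];184 313 [-7.7 -4.4 48.5];185 310 [-5.1 -6.9 43.3];185 319 [-8.7  1.  57. ];186 316 [-8.6 -3.5 61.6];187 311 [-4.9 -7.3 52. ];187 320 [-9.2 -0.3 68.4];188 313 [-5.4 -6.2 58.5];188 322 [-8.8  1.4 71.1];189 314 [-5.4 -5.9 63. ];189 323 [-8.3  2.  73.8];190 314 [-5.2 -6.6 66.9];190 323 [-7.4  1.9 74.5];191 314 [-4.7 -7.1 69.3];191 323 [-6.7  1.5 76.4];192 313 [-3.3 -8.  68.6];192 322 [-6.   0.  78.2];193 312 [-1.6 -8.7 66.9];193 321 [-5.  -1.1 78.6];194 311 [ 0.7 -9.1 63.1];194 320 [-4.4 -2.6 80.5];195 310 [ 5.5 -7.7 50.9];195 319 [-3.2 -3.6 80.5];195 328 [-1.8  7.7 75.4];196 319 [-2.6 -4.  82.4];196 328 [-0.6  7.8 75.5];197 320 [-2.  -3.2 84.1];198 312 [ 5. -8. 65.];198 321 [-0.7 -1.9 83.6];199 314 [ 3.2 -7.7 74.8];199 323 [ 0.3  0.2 84.1];200 318 [ 2.9 -4.2 79.6];200 327 [ 3.4  6.4 77.7];201 323 [ 2.8  0.5 83.5];202 321 [ 3.3 -2.1 85.5];203 321 [ 6.6 -0.4 78.9];
to (0.6233, -0.0013, 0.2, 146.8) | shift [-26.7 -63.   51.5] turn [ 0.  -0.  33.3]
```

```bash
python3 -m creep '0.8 -14 -30 20 0 0 8.5; 0.8 -27 -63 50 0 0 17; 0.8 -27 -63 90 0 0 25.5; 0.8 -27 -63 130 0 0 33.3; 0.8 -27 -63 150 0 0 33.3; 0.8 -27 -63 170 0 0 33.3; 0.8 -27 -63 189 0 0 33.3; 0.8 -27 -63 189 0 0 33.3; 0.4 -27 -63 189 0 0 33.3; 0.3 -27 -63 189 0 0 33.3; 0.3 -27 -63 189 0 0 33.3; 0.3 -27 -63 189 0 0 33.3'
python3 - <<'E'
from h import *
st()
Z=np.load('/tmp/top0.npz');X=cloud('top',Z['d'])
print(seg(X,(.567,-.357),.12,.0145,.03)); Z=np.load('/tmp/scene0.npz');X=cloud('scene',Z['d']); print(seg(X,(.567,-.357),.12,.0145,.03))
print('key scene',key(X,AX[3]))
E
```

```text
time: 6.15
ee_pos: [0.6247, -0.0026, 0.0642]
eef_rot: [179.9, 0.1, 146.7]
force: [-0.1, 1.7, 5.8]
opening: 0.506
grip_force: 61.5
t 6.2 [ 0.6247 -0.0026  0.0642] [1.799e+02 1.000e-01 1.467e+02] F [-0.1  1.7  5.8] T [0.24 0.07 0.06] op 0.506 g 61.5 j6 21
{'n': 281, 'c': array([ 0.5645, -0.3533]), 'wh': array([138.3, 138.2]), 'ang': 87.4, 'z': 0.0202}
{'n': 54, 'c': array([ 0.6321, -0.3105]), 'wh': array([38.2, 81.7]), 'ang': 30.9, 'z': 0.0186}
key scene (11, 42.7, np.float64(0.94), np.float64(0.0196))
```

```bash
python3 -m creep '0.3 0 0 -20 0 0 0; 0.3 0 0 -45 0 0 0; 0.3 0 0 -75 0 0 0; 0.3 0 0 -100 0 0 0; 0.3 0 0 -100 0 0 0; 0.3 0 0 -100 0 0 0'
python3 - <<'E'
from h import *
st(); to(.5985,-.352,.16,177.4); to(.5985,-.352,.033,177.4)
E
```

```text
time: 6.75
ee_pos: [0.624, -0.0027, 0.163]
eef_rot: [180.0, 0.1, 146.7]
force: [-0.5, -0.5, -1.6]
opening: 0.506
grip_force: 61.0
t 6.8 [ 0.624  -0.0027  0.163 ] [1.800e+02 1.000e-01 1.467e+02] F [-0.5 -0.5 -1.6] T [-0.04 -0.03  0.02] op 0.506 g 61.0 j6 21
to (0.5985, -0.352, 0.16, 177.4) | shift [-170.3 -306.     3. ] turn [  0.    0.1 -30.7]
to (0.5985, -0.352, 0.033, 177.4) | shift [-170.2 -306.1  130. ] turn [  0.    0.1 -30.7]
```

```bash
python3 -m creep '0.3 -20 -40 0 0 0 -5; 0.3 -42 -76 0 0 0 -10; 0.3 -64 -115 0 0 0 -15; 0.3 -86 -154 0 0 0 -20; 0.3 -108 -194 0 0 0 -25; 0.3 -130 -234 0 0 0 -30.7; 0.3 -152 -274 0 0 0 -30.7; 0.3 -170 -306 0 0 0 -30.7; 0.3 -170 -306 0 0 0 -30.7; 0.3 -170 -306 0 0 0 -30.7' && python3 -m creep '0.3 0 0 30 0 0 0; 0.3 0 0 60 0 0 0; 0.3 0 0 85 0 0 0; 0.3 0 0 105 0 0 0; 0.3 0 0 118 0 0 0; 0.3 0 0 126 0 0 0; 0.3 0 0 130 0 0 0; 0.3 0 0 130 0 0 0; 0.7 0 0 130 0 0 0; 0.7 0 0 130 0 0 0; 0.7 0 0 130 0 0 0'
python3 - <<'E'
from h import *
st(); to(.6267,-.142,.13,150.8); 
E
```

```text
time: 7.75
ee_pos: [0.597, -0.3519, 0.1606]
eef_rot: [179.9, -0.1, 177.3]
force: [-0.2, 0.4, -0.7]
opening: 0.509
grip_force: 61.3
time: 8.85
ee_pos: [0.5982, -0.3519, 0.0331]
eef_rot: [-180.0, 0.0, 177.4]
force: [0.0, -0.2, 0.5]
opening: 0.699
grip_force: 0.0
t 8.8 [ 0.5982 -0.3519  0.0331] [-180.     0.   177.4] F [ 0.  -0.2  0.5] T [-0.02  0.05  0.02] op 0.699 g 0.0 j6 -39
to (0.6267, -0.142, 0.13, 150.8) | shift [-19.1 210.9 -96.9] turn [-0.   0.  26.6]
```

```bash
python3 -m creep '0.7 0 0 -35 0 0 0; 0.7 0 0 -75 0 0 0; 0.8 0 20 -100 0 0 5; 0.8 -5 60 -100 0 0 10; 0.8 -10 105 -100 0 0 15; 0.8 -15 150 -100 0 0 20; 0.8 -19 190 -100 0 0 26.6; 0.8 -19 211 -98 0 0 26.6; 0.8 -19 211 -80 0 0 26.6; 0.8 -19 211 -60 0 0 26.6; 0.8 -19 211 -45 0 0 26.6; 0.8 -19 211 -30 0 0 26.6' && python3 -m creep '0.8 0 0 0 0 0 0; 0.3 0 0 0 0 0 0; 0.3 0 0 0 0 0 0; 0.3 0 0 0 0 0 0; 0.3 0 0 0 0 0 0; 0.3 0 0 -20 0 0 0; 0.3 0 0 -45 0 0 0; 0.3 0 0 -75 0 0 0; 0.3 0 0 -100 0 0 0; 0.3 0 0 -100 0 0 0; 0.3 0 0 -100 0 0 0'
python3 - <<'E'
from h import *
st(); to(.531,-.355,.16,177.4); to(.531,-.355,.033,177.4)
E
```

```text
time: 10.05
ee_pos: [0.6263, -0.1418, 0.0618]
eef_rot: [180.0, -0.0, 150.8]
force: [0.0, -0.7, 0.4]
opening: 0.799
grip_force: 0.0
time: 11.15
ee_pos: [0.6267, -0.1419, 0.1629]
eef_rot: [180.0, 0.1, 150.8]
force: [0.2, 0.8, -1.5]
opening: 0.503
grip_force: 61.4
t 11.2 [ 0.6267 -0.1419  0.1629] [1.800e+02 1.000e-01 1.508e+02] F [ 0.2  0.8 -1.5] T [-0.03 -0.01 -0.01] op 0.503 g 61.4 j6 5
to (0.531, -0.355, 0.16, 177.4) | shift [ -20.4 -232.7    2.9] turn [ -0.    0.1 -26.6]
to (0.531, -0.355, 0.033, 177.4) | shift [ -20.3 -232.8  129.9] turn [ -0.    0.1 -26.6]
```

```bash
python3 -m creep '0.3 -3 -40 0 0 0 -5; 0.3 -7 -80 0 0 0 -10; 0.3 -10 -120 0 0 0 -15; 0.3 -14 -160 0 0 0 -20; 0.3 -18 -200 0 0 0 -26.6; 0.3 -20.5 -233 0 0 0 -26.6; 0.3 -20.5 -233 0 0 0 -26.6; 0.3 -20.5 -233 30 0 0 -26.6; 0.3 -20.5 -233 60 0 0 -26.6; 0.3 -20.5 -233 85 0 0 -26.6; 0.3 -20.5 -233 105 0 0 -26.6; 0.3 -20.5 -233 118 0 0 -26.6' && python3 -m creep '0.3 0 0 6 0 0 0; 0.3 0 0 12 0 0 0; 0.3 0 0 12 0 0 0; 0.7 0 0 12 0 0 0; 0.7 0 0 12 0 0 0; 0.7 0 0 12 0 0 0; 0.7 0 0 -30 0 0 0; 0.7 0 0 -75 0 0 0; 0.7 0 0 -125 0 0 0; 0.7 0 0 -165 0 0 0; 0.7 0 0 -165 0 0 0;0.7 0 0 -165 0 0 0'
python3 - <<'E'
from h import *
st(); to(.69,-.07,.20,180)
E
```

```text
time: 12.35
ee_pos: [0.5296, -0.3532, 0.0412]
eef_rot: [179.8, -0.2, 177.4]
force: [-0.1, 1.3, -1.7]
opening: 0.513
grip_force: 61.6
time: 13.55
ee_pos: [0.5313, -0.3558, 0.2109]
eef_rot: [-179.9, 0.1, 177.4]
force: [1.0, 0.5, -0.7]
opening: 0.699
grip_force: 0.0
t 13.6 [ 0.5313 -0.3558  0.2109] [-1.799e+02  1.000e-01  1.774e+02] F [ 1.   0.5 -0.7] T [0.02 0.03 0.  ] op 0.699 g 0.0 j6 -43
to (0.69, -0.07, 0.2, 180) | shift [-145.7  292.6   10.7] turn [-0.1  0.1 -2.6]
```

```bash
cat > look.py <<'E'
import sys
from h import *
s,im,d=grab('wrist',sys.argv[1]); X=cloud('wrist',d,s); st()
for i in AX: print(i,'key',key(X,AX[i]),'pilot',seg(X,AX[i],.03,.080,.095))
for nm,c in dict(cap2=(.5985,-.352),cap1=(.531,-.355)).items(): print(nm,seg(X,c,.05,.055,.08))
E
python3 -m creep '0 -15 30 0 0 0 0; 0 -40 75 0 0 0 0; 0 -62 120 0 0 0 0; 0 -84 165 0 0 0 0; 0 -106 210 5 0 0 0; 0 -128 255 10 0 0 -2.6; 0 -146 293 11 0 0 -2.6; 0 -146 293 11 0 0 -2.6; 0 -146 293 11 0 0 -2.6; 0 -146 293 11 0 0 -2.6' && python3 look.py k12 && python3 -m creep '0 0 45 0 0 0 0; 0 0 90 0 0 0 0; 0 0 135 0 0 0 0; 0 0 170 0 0 0 0; 0 0 180 0 0 0 0; 0 0 180 0 0 0 0; 0 0 180 0 0 0 0;0 0 180 0 0 0 0' && python3 look.py k3; python3 -c "
import cv2,numpy as np
a=cv2.imread('pics/k12.png')[60:260,60:460];b=cv2.imread('pics/k3.png')[60:260,60:460]
cv2.imwrite('pics/k.png',cv2.resize(np.vstack([a,b]),(600,600),interpolation=cv2.INTER_CUBIC))"
```

```text
time: 14.55
ee_pos: [0.6891, -0.0697, 0.1975]
eef_rot: [180.0, -0.1, 180.0]
force: [-0.4, -1.3, -0.1]
opening: -0.001
grip_force: 0.0
t 14.6 [ 0.6891 -0.0702  0.1979] [ 1.800e+02 -1.000e-01  1.799e+02] F [-0.4 -0.3  1. ] T [ 0.02 -0.04  0.01] op -0.001 g 0.0 j6 -17
1 key (24, -45.5, np.float64(0.99), np.float64(0.0173)) pilot {'n': 147, 'c': array([ 0.6274, -0.1419]), 'wh': array([10.9, 10.7]), 'ang': 36.5, 'z': 0.0834}
2 key (21, 56.3, np.float64(0.99), np.float64(0.016)) pilot {'n': 144, 'c': array([ 0.6246, -0.0028]), 'wh': array([10.9, 10.8]), 'ang': 72.1, 'z': 0.0832}
3 key (53, 23.1, np.float64(0.94), np.float64(0.0164)) pilot {'n': 172, 'c': array([0.6209, 0.1361]), 'wh': array([10.3, 11.6]), 'ang': 84.8, 'z': 0.0832}
cap2 None
cap1 None
time: 15.4
ee_pos: [0.6898, 0.1089, 0.1986]
eef_rot: [-180.0, 0.0, 179.9]
force: [-0.1, -0.8, -0.2]
opening: 0.0
grip_force: 0.0
t 15.4 [0.6898 0.1091 0.1986] [-180.    -0.   179.9] F [-0.2 -0.3  0.3] T [-0.01  0.01  0.02] op 0.000 g 0.0 j6 -2
1 key (0, None, None, None) pilot None
2 key (69, 59.7, np.float64(0.98), np.float64(0.0171)) pilot {'n': 151, 'c': array([ 0.6243, -0.0013]), 'wh': array([11.8,  9.5]), 'ang': 5.3, 'z': 0.083}
3 key (49, 32.8, np.float64(0.98), np.float64(0.0163)) pilot {'n': 148, 'c': array([0.6213, 0.1372]), 'wh': array([10.7, 11.1]), 'ang': 2.3, 'z': 0.0834}
cap2 None
cap1 None
```

View pics/k.png

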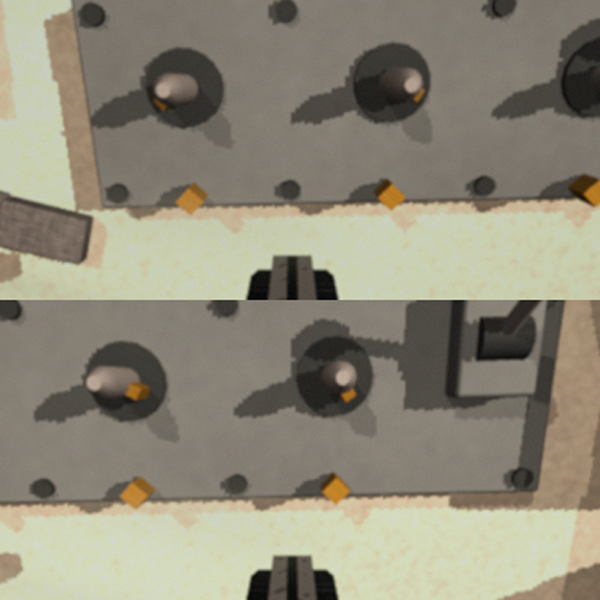

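Orange keys are visible beside each pilot, with angles of roughly −45°, 58° and 33° for spindles 1, 2 and 3. Next I'll refine those by colour and look at wheels 1 and 2 again.

```bash
sed -i 's/^AX=.*/AX={1:(.627,-.1419),2:(.6242,-.002),3:(.6212,.1373)}/' h.py; cat >> h.py <<'E'
def okey(n,im,a,s=None):
    v,u=np.mgrid[0:384,0:512]; P=atz(n,np.c_[u.ravel(),v.ravel()],.055,s).reshape(384,512,3)
    h=cv2.cvtColor(im,cv2.COLOR_BGR2HSV); m=(h[...,0]>8)&(h[...,0]<26)&(h[...,1]>130)&(np.hypot(P[...,0]-a[0],P[...,1]-a[1])<.024)
    Q=P[m][:,:2]-a
    return (int(m.sum()),(Q.mean(0)*1000).round(1),np.degrees(np.arctan2(Q[:,1].mean(),Q[:,0].mean())).round(1)) if m.any() else None
E
python3 - <<'E'
from h import *
for f in('k12','k3'):
    Z=np.load('/tmp/%s.npz'%f);s=dict(ee_pos=Z['p'],eef_rot=Z['r'])
    print([okey('wrist',Z['im'],np.array(AX[i]),s) for i in AX])
to(.51,.14,.25,180)
E
python3 -m creep '0 45 0 0 0 0 0; 0 90 5 -20 0 0 0; 0 135 15 -40 0 0 0; 0 180 30 -52 0 0 0; 0 180 31 -52 0 0 0; 0 180 31 -52 0 0 0; 0 180 31 -52 0 0 0; 0 180 31 -52 0 0 0; 0 180 31 -52 0 0 0'
cat > lw.py <<'E'
from h import *
import sys
s,im,d=grab('wrist',sys.argv[1]); st(); X=cloud('wrist',d,s)
W={'w1':(.4325,.2335),'w2':(.431,.0205),'w3':(.4237,-.2949)}
for nm,c in W.items():
    b=seg(X,c,.06,.055,.075)
    if b is None: continue
    dk=seg(X,c,.1,.016,.03); print(nm,'boss',b,'disc',dk and (dk['n'],dk['c'],dk['wh'],dk['z']))
E
python3 lw.py w5
```

```text
[(42, array([ 10.2, -10.9]), np.float64(-46.9)), (36, array([ 7.3, 12. ]), np.float64(58.6)), (127, array([11.4, -0.1]), np.float64(-0.6))]
[None, (159, array([ 5.8, 13.6]), np.float64(67.0)), (68, array([11. ,  7.1]), np.float64(32.7))]
to (0.51, 0.14, 0.25, 180) | shift [179.9  30.6 -51.4] turn [-0.  -0.  -0.1]
time: 16.35
ee_pos: [0.5101, 0.1414, 0.2498]
eef_rot: [180.0, -0.1, 180.0]
force: [-0.1, 0.9, -0.6]
opening: -0.001
grip_force: 0.0
t 16.4 [0.51   0.1415 0.2499] [ 1.8e+02 -1.0e-01  1.8e+02] F [0.  0.5 0.2] T [ 0.03  0.01 -0.01] op 0.000 g 0.0 j6 1
w1 boss {'n': 1215, 'c': array([0.4324, 0.2329]), 'wh': array([40.8, 40.7]), 'ang': 21.8, 'z': 0.0649} disc (3521, array([0.4326, 0.2329]), array([95.1, 95.1]), 0.021)
w2 boss {'n': 1316, 'c': array([0.4312, 0.0208]), 'wh': array([41.4, 40.7]), 'ang': 65.7, 'z': 0.0647} disc (3406, array([0.4313, 0.0213]), array([95.2, 95.8]), 0.0209)
```

```bash
python3 -m creep '0.8 20 20 20 0 0 8.5; 0.8 40 45 40 0 0 17; 0.8 60 70 60 0 0 25.5; 0.8 77.5 91.4 80 0 0 34; 0.8 77.5 91.4 110 0 0 42.5; 0.8 77.5 91.4 120 0 0 51; 0.8 77.5 91.4 130 0 0 59.5; 0.8 77.5 91.4 140 0 0 68.2; 0.8 77.5 91.4 160 0 0 68.2; 0.8 77.5 91.4 185 0 0 68.2; 0.8 77.5 91.4 205 0 0 68.2; 0.8 77.5 91.4 222 0 0 68.2' && python3 -m creep '0.8 0 0 0 0 0 0; 0.8 0 0 0 0 0 0; 0.3 0 0 0 0 0 0; 0.3 0 0 0 0 0 0; 0.3 0 0 0 0 0 0; 0.3 0 0 0 0 0 0; 0.3 0 0 -15 0 0 0; 0.3 0 0 -40 0 0 0; 0.3 0 0 -80 0 0 0; 0.3 0 0 -120 0 0 0; 0.3 0 0 -150 0 0 0; 0.3 0 0 -150 0 0 0'
python3 - <<'E'
from h import *
st(); to(*AX[3],.145,213)
E
```

```text
time: 17.6
ee_pos: [0.4317, 0.233, 0.0271]
eef_rot: [-179.9, -0.0, 111.8]
force: [-0.7, -0.3, 0.2]
opening: 0.8
grip_force: 0.0
time: 18.8
ee_pos: [0.4341, 0.2338, 0.1841]
eef_rot: [179.6, 0.1, 111.8]
force: [-0.0, 0.0, -4.1]
opening: 0.463
grip_force: 62.2
t 18.8 [0.4341 0.2338 0.1841] [1.796e+02 1.000e-01 1.118e+02] F [-0.   0.  -4.1] T [ 0.   -0.1   0.04] op 0.463 g 62.2 j6 81
to (0.6212, 0.1373, 0.145, 213) | shift [-159.1  137.5   40.2] turn [   0.2    0.4 -101.2]
```

```bash
python3 -m creep '0.3 -13 12 0 0 0 -8.5; 0.3 -30 26 0 0 0 -17; 0.3 -47 41 0 0 0 -25.5; 0.3 -64 56 0 0 0 -34; 0.3 -81 71 0 0 0 -42.5; 0.3 -98 86 0 0 0 -51; 0.3 -115 101 5 0 0 -59.5; 0.3 -132 116 10 0 0 -68; 0.3 -145 127 15 0 0 -76.5; 0.3 -155 137 20 0 0 -85; 0.3 -159 139.5 25 0 0 -93.5; 0.3 -159 139.5 33 0 0 -101.2' && python3 -m creep '0.3 0 0 0 0 0 0;0.3 0 0 0 0 0 0'
python3 - <<'E'
from h import *
s=st(); to(*AX[3],.115,213); s,im,d=grab('wrist','h1'); cv2.imwrite('pics/h1b.png',im)
X=cloud('wrist',d,s)
print(seg(X,s['ee_pos'],.04,s['ee_pos'][2]+.028,s['ee_pos'][2]+.048), seg(X,s['ee_pos'],.09,s['ee_pos'][2]-.012,s['ee_pos'][2]))
E
```

```text
time: 20.0
ee_pos: [0.6206, 0.1369, 0.1442]
eef_rot: [179.9, -0.1, -146.7]
force: [0.3, 0.7, -3.9]
opening: 0.46
grip_force: 62.1
time: 20.2
ee_pos: [0.6199, 0.1376, 0.1448]
eef_rot: [179.9, -0.1, -147.2]
force: [-0.2, -0.0, -2.9]
opening: 0.458
grip_force: 62.1
t 20.2 [0.6199 0.1376 0.1448] [ 1.799e+02 -1.000e-01 -1.472e+02] F [-0.2 -0.  -2.9] T [ 0.01  0.04 -0.01] op 0.458 g 62.1 j6 -32
to (0.6212, 0.1373, 0.115, 213) | shift [-1.  -1.  29.8] turn [ 0.1 -0.1 -0.2]
{'n': 8743, 'c': array([0.6197, 0.1377]), 'wh': array([41.7, 66.7]), 'ang': 33.3, 'z': 0.1798} {'n': 9486, 'c': array([0.6053, 0.1284]), 'wh': array([61.9, 95.3]), 'ang': 32.8, 'z': 0.1359}
```

View pics/h1b.png

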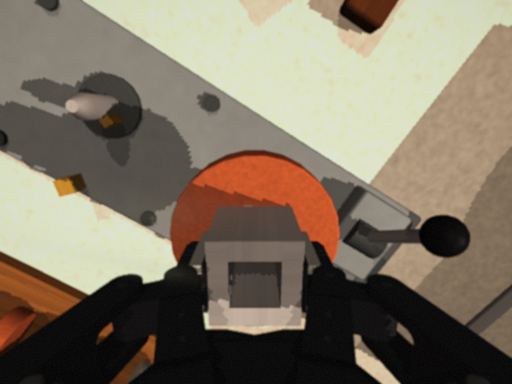

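The held wheel is centred between the pads, with the bore at (255,283). Lowering onto spindle 3.

```bash
python3 -m creep '0.3 -1 -1 10 0 0 0; 0.3 -1 -1 20 0 0 0; 0.3 -1 -1 27 0 0 0; 0.3 -1 -1 33 0 0 0; 0.3 -1 -1 38 0 0 0; 0.3 -1 -1 43 0 0 0; 0.3 -1 -1 48 0 0 0; 0.3 -1 -1 52 0 0 0; 0.3 -1 -1 56 0 0 0; 0.3 -1 -1 58 0 0 0; 0.3 -1 -1 58 0 0 0'
```

```text
time: 21.35
ee_pos: [0.6219, 0.1372, 0.0873]
eef_rot: [180.0, -0.0, -147.0]
force: [-0.4, -0.2, -4.5]
opening: 0.456
grip_force: 62.2
```

```bash
python3 -m creep '0.3 0 0 2 0 0 0; 0.3 0 0 4 0 0 0; 0.3 0 0 6 0 0 0; 0.3 0 0 8 0 0 0; 0.3 0 0 8 0 0 0; 0.3 0 0 8 0 0 0'
```

```text
time: 21.95
ee_pos: [0.622, 0.1372, 0.0796]
eef_rot: [180.0, -0.0, -147.0]
force: [0.2, -0.1, -4.1]
opening: 0.465
grip_force: 62.2
```

```bash
python3 -m creep '0.3 0 0 3 0 0 0; 0.3 0 0 6 0 0 0; 0.3 0 0 9 0 0 0; 0.3 0 0 12 0 0 0; 0.3 0 0 14 0 0 0; 0.3 0 0 15 0 0 0; 0.3 0 0 16 0 0 0; 0.3 0 0 16.5 0 0 0; 0.3 0 0 16.5 0 0 0'
```

```text
time: 22.85
ee_pos: [0.6221, 0.1372, 0.065]
eef_rot: [-180.0, 0.0, -147.0]
force: [-6.6, -1.4, 9.8]
opening: 0.462
grip_force: 63.9
```

```bash
python3 -m creep '0.3 0 0 -0.5 0 0 4; 0.3 0 0 -0.5 0 0 10; 0.3 0 0 -0.5 0 0 16; 0.3 0 0 -0.5 0 0 22; 0.3 0 0 -0.5 0 0 28; 0.3 0 0 -0.5 0 0 32; 0.3 0 0 -0.5 0 0 32; 0.3 0 0 -0.5 0 0 32'
python3 - <<'E'
from h import *
st()
E
```

```text
time: 23.65
ee_pos: [0.6224, 0.1381, 0.065]
eef_rot: [179.9, 0.1, -178.9]
force: [-3.5, 3.4, 5.2]
opening: 0.461
grip_force: 63.3
t 23.6 [0.6224 0.1381 0.065 ] [ 1.799e+02  1.000e-01 -1.789e+02] F [-3.5  3.4  5.2] T [ 0.78  0.91 -0.  ] op 0.461 g 63.3 j6 -0
```

```bash
python3 -m creep '0.5 0 0 0 0 0 0; 0.75 0 0 0 0 0 0; 0.75 0 0 0 0 0 0; 0.75 0 0 -20 0 0 0; 0.75 0 0 -50 0 0 0; 0.75 0 0 -90 0 0 0; 0.75 10 -10 -130 0 0 0; 0.75 40 -35 -170 0 0 0; 0.75 62 -58 -195 0 0 0; 0.75 62 -58 -195 0 0 0; 0.75 62 -58 -195 0 0 0; 0.75 62 -58 -195 0 0 0'
cat > chk.py <<'E'
from h import *
import sys
f=sys.argv[1]; Z=np.load('/tmp/%s.npz'%f);s=dict(ee_pos=Z['p'],eef_rot=Z['r']);X=cloud('wrist',Z['d'],s)
for i in AX:
    b=seg(X,AX[i],.06,.085,.125); dk=seg(X,AX[i],.065,.051,.064); print(i,b,'disc',dk)
E
python3 lw.py w6; python3 chk.py w6; python3 -c "
import cv2;a=cv2.imread('pics/w6.png');cv2.imwrite('pics/w6b.png',cv2.resize(a,(700,525),interpolation=cv2.INTER_CUBIC))"
```

```text
time: 24.85
ee_pos: [0.5612, 0.0783, 0.2575]
eef_rot: [180.0, -0.1, -179.0]
force: [-0.2, 0.3, -0.6]
opening: 0.745
grip_force: 0.0
t 24.9 [0.561  0.0785 0.2572] [ 1.80e+02 -1.00e-01 -1.79e+02] F [-0.5  0.4 -0.2] T [ 0.05 -0.04  0.03] op 0.750 g 0.0 j6 -6
w2 boss {'n': 1324, 'c': array([0.4309, 0.0205]), 'wh': array([40.9, 40.3]), 'ang': 65.4, 'z': 0.0648} disc (3896, array([0.4311, 0.0205]), array([96. , 95.8]), 0.0209)
1 {'n': 2, 'c': array([ 0.6231, -0.1413]), 'wh': array([1.4, 0. ]), 'ang': 163.2, 'z': 0.0852} disc {'n': 110, 'c': array([ 0.6237, -0.1377]), 'wh': array([19. ,  9.2]), 'ang': 40.3, 'z': 0.0574}
2 {'n': 2, 'c': array([ 0.6208, -0.0016]), 'wh': array([1.1, 0. ]), 'ang': -179.9, 'z': 0.0851} disc {'n': 98, 'c': array([0.6231, 0.0031]), 'wh': array([24.4, 10.2]), 'ang': 48.4, 'z': 0.0551}
3 {'n': 1087, 'c': array([0.6221, 0.1381]), 'wh': array([41.2, 40.5]), 'ang': 0.8, 'z': 0.0997} disc {'n': 2633, 'c': array([0.6212, 0.137 ]), 'wh': array([92.3, 94.8]), 'ang': 47.7, 'z': 0.056}
```

View pics/w6b.png

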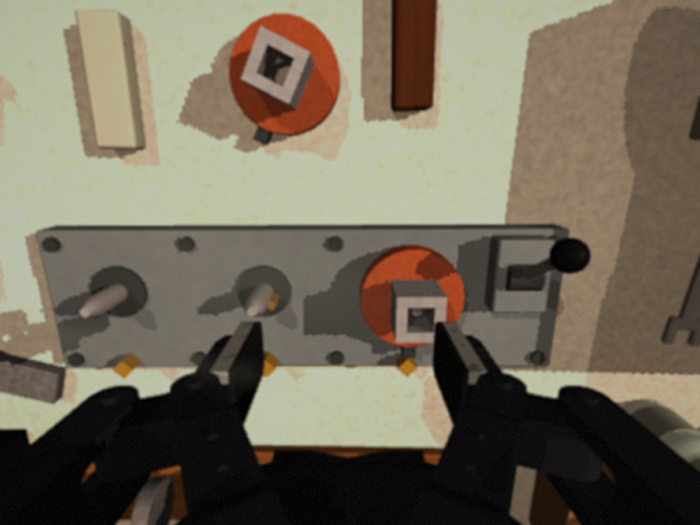

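Wheel 1 is home on spindle 3: boss top at 0.0997 with the usual −1.3 mm bias, and the tooth (407,353) points at the post (407,366). Next, wheel 2 goes to spindle 2.

```bash
python3 - <<'E'
from h import *
to(.431,.0206,.1,155.5); to(.431,.0206,.027,155.5)
E
```

```text
to (0.431, 0.0206, 0.1, 155.5) | shift [130.8 -55.6 157.4] turn [-0.  -0.1 25.5]
to (0.431, 0.0206, 0.027, 155.5) | shift [130.6 -55.6 230.4] turn [-0.  -0.1 25.5]
```

```bash
python3 -m creep '0.8 35 -15 20 0 0 8; 0.8 70 -30 50 0 0 17; 0.8 105 -45 80 0 0 25.5; 0.8 131 -55.6 110 0 0 25.5; 0.8 131 -55.6 140 0 0 25.5; 0.8 131 -55.6 165 0 0 25.5; 0.8 131 -55.6 190 0 0 25.5; 0.8 131 -55.6 210 0 0 25.5; 0.8 131 -55.6 222 0 0 25.5; 0.8 131 -55.6 230 0 0 25.5; 0.8 131 -55.6 230 0 0 25.5; 0.8 131 -55.6 230 0 0 25.5' && python3 -m creep '0.3 0 0 0 0 0 0; 0.3 0 0 0 0 0 0; 0.3 0 0 0 0 0 0; 0.3 0 0 0 0 0 0; 0.3 0 0 -15 0 0 0; 0.3 0 0 -40 0 0 0; 0.3 0 0 -80 0 0 0; 0.3 0 0 -120 0 0 0; 0.3 0 0 -150 0 0 0; 0.3 0 0 -150 0 0 0; 0.3 0 0 -150 0 0 0; 0.3 0 0 -150 0 0 0'
python3 - <<'E'
from h import *
st(); to(*AX[2],.145,239)
E
```

```text
time: 26.1
ee_pos: [0.4316, 0.0202, 0.0292]
eef_rot: [180.0, 0.0, 155.5]
force: [0.3, 0.2, 0.0]
opening: 0.799
grip_force: 0.0
time: 27.3
ee_pos: [0.4304, 0.0204, 0.177]
eef_rot: [-180.0, -0.1, 155.5]
force: [0.3, 0.1, -3.3]
opening: 0.463
grip_force: 61.5
t 27.3 [0.4304 0.0204 0.177 ] [-1.800e+02 -1.000e-01  1.555e+02] F [ 0.3  0.1 -3.3] T [ 0.01  0.01 -0.06] op 0.463 g 61.5 j6 10
to (0.6242, -0.002, 0.145, 239) | shift [-185.8   60.    31.5] turn [  0.1  -0.1 -83.5]
```

```bash
python3 -m creep '0.3 -15 5 0 0 0 -8.5; 0.3 -35 11 0 0 0 -17; 0.3 -55 18 0 0 0 -25.5; 0.3 -75 24 0 0 0 -34; 0.3 -95 31 0 0 0 -42.5; 0.3 -115 38 0 0 0 -51; 0.3 -135 44 5 0 0 -59.5; 0.3 -155 50 10 0 0 -68; 0.3 -175 56 15 0 0 -76.5; 0.3 -186 60 20 0 0 -83.5; 0.3 -186 60 25 0 0 -83.5; 0.3 -186 60 31 0 0 -83.5' && python3 -m creep '0.3 0 0 0 0 0 0;0.3 0 0 0 0 0 0'
python3 - <<'E'
from h import *
st(); to(*AX[2],.115,239)
E
```

```text
time: 28.5
ee_pos: [0.6242, -0.002, 0.1457]
eef_rot: [179.9, -0.0, -121.2]
force: [0.4, -0.3, -2.8]
opening: 0.462
grip_force: 61.5
time: 28.7
ee_pos: [0.6246, -0.0021, 0.1474]
eef_rot: [180.0, -0.0, -121.1]
force: [-0.5, -0.4, -2.5]
opening: 0.46
grip_force: 61.5
t 28.7 [ 0.6246 -0.0021  0.1474] [ 180.    -0.  -121.1] F [-0.5 -0.4 -2.5] T [-0.06 -0.05  0.02] op 0.460 g 61.5 j6 -71
to (0.6242, -0.002, 0.115, 239) | shift [ 0.1  0.3 32.4] turn [ 0.  -0.  -0.1]
```

```bash
python3 -m creep '0.3 0 0 10 0 0 0; 0.3 0 0 20 0 0 0; 0.3 0 0 28 0 0 0; 0.3 0 0 34 0 0 0; 0.3 0 0 40 0 0 0; 0.3 0 0 46 0 0 0; 0.3 0 0 52 0 0 0; 0.3 0 0 57 0 0 0; 0.3 0 0 61 0 0 0; 0.3 0 0 61 0 0 0;  0.3 0 0 61 0 0 0' && python3 -m creep '0.3 0 0 2 0 0 0; 0.3 0 0 4 0 0 0; 0.3 0 0 6 0 0 0; 0.3 0 0 8 0 0 0; 0.3 0 0 8 0 0 0; 0.3 0 0 8 0 0 0'
```

```text
time: 29.8
ee_pos: [0.6254, -0.0023, 0.0868]
eef_rot: [-180.0, 0.0, -121.0]
force: [-0.5, -0.8, -2.4]
opening: 0.46
grip_force: 61.6
time: 30.4
ee_pos: [0.6253, -0.0023, 0.0786]
eef_rot: [180.0, 0.0, -121.0]
force: [0.4, -0.8, -2.6]
opening: 0.457
grip_force: 61.6
```

```bash
python3 -m creep '0.3 0 0 3 0 0 0; 0.3 0 0 6 0 0 0; 0.3 0 0 9 0 0 0; 0.3 0 0 11 0 0 0; 0.3 0 0 12.5 0 0 0; 0.3 0 0 13.5 0 0 0; 0.3 0 0 14.5 0 0 0; 0.3 0 0 14.5 0 0 0'
```

```text
time: 31.2
ee_pos: [0.6254, -0.0023, 0.0647]
eef_rot: [-180.0, 0.0, -121.0]
force: [-2.6, -0.8, 2.5]
opening: 0.462
grip_force: 62.0
```

```bash
python3 -m creep '0.3 0 0 0.3 0 0 4; 0.3 0 0 0.3 0 0 10; 0.3 0 0 0.3 0 0 16; 0.3 0 0 0.3 0 0 22; 0.3 0 0 0.3 0 0 28; 0.3 0 0 0.3 0 0 34; 0.3 0 0 0.3 0 0 40; 0.3 0 0 0.3 0 0 46; 0.3 0 0 0.3 0 0 52; 0.3 0 0 0.3 0 0 57.8; 0.3 0 0 0.3 0 0 57.8; 0.3 0 0 0.3 0 0 57.8'
```

```text
time: 32.4
ee_pos: [0.6256, -0.0014, 0.0647]
eef_rot: [179.9, 0.1, -178.7]
force: [-2.0, 5.2, 4.6]
opening: 0.459
grip_force: 62.4
```

```bash
python3 -m creep '0.5 0 0 0 0 0 0; 0.75 0 0 0 0 0 0; 0.75 0 0 0 0 0 0; 0.75 0 0 -20 0 0 0; 0.75 0 0 -50 0 0 0; 0.75 0 0 -90 0 0 0; 0.75 10 -30 -120 0 0 0; 0.75 30 -75 -150 0 0 0; 0.75 50 -120 -180 0 0 0; 0.75 65 -165 -195 0 0 0; 0.75 65 -199 -195 0 0 0; 0.75 65 -199 -195 0 0 0' && python3 -m creep '0.75 0 0 0 0 0 0; 0.75 0 0 0 0 0 0; 0.75 0 0 0 0 0 0'
python3 lw.py w7; python3 chk.py w7; python3 - <<'E'
from h import *
Z=np.load('/tmp/w7.npz');s=dict(ee_pos=Z['p'],eef_rot=Z['r'])
print(okey('wrist',Z['im'],np.array(AX[1]),s), key(cloud('wrist',Z['d'],s),AX[1]))
cv2.imwrite('pics/w7b.png',cv2.resize(Z['im'],(700,525),interpolation=cv2.INTER_CUBIC))
E
```

```text
time: 33.6
ee_pos: [0.5639, -0.2083, 0.2598]
eef_rot: [-179.9, 0.1, -179.1]
force: [0.4, -0.3, -0.2]
opening: 0.75
grip_force: 0.0
time: 33.9
ee_pos: [0.5647, -0.2014, 0.2586]
eef_rot: [180.0, -0.0, -178.7]
force: [0.0, -1.0, 0.8]
opening: 0.752
grip_force: 0.0
t 34.0 [ 0.5648 -0.2014  0.2586] [ 180.    -0.  -178.7] F [ 0.7 -0.3 -0. ] T [-0.03  0.04 -0.  ] op 0.749 g 0.0 j6 -33
w3 boss {'n': 1430, 'c': array([ 0.4245, -0.2956]), 'wh': array([40.9, 40.6]), 'ang': 77.1, 'z': 0.0648} disc (3750, array([ 0.4245, -0.2952]), array([95.1, 95.9]), 0.0209)
1 {'n': 2, 'c': array([ 0.6296, -0.1433]), 'wh': array([1.6, 0. ]), 'ang': -171.8, 'z': 0.0854} disc {'n': 86, 'c': array([ 0.627 , -0.1476]), 'wh': array([10.7, 25. ]), 'ang': 50.6, 'z': 0.0546}
2 {'n': 1505, 'c': array([ 0.6239, -0.0013]), 'wh': array([40.4, 42.4]), 'ang': 1.4, 'z': 0.0993} disc {'n': 2679, 'c': array([ 0.6236, -0.0082]), 'wh': array([ 85.2, 100.3]), 'ang': 59.0, 'z': 0.056}
3 None disc {'n': 1371, 'c': array([0.6352, 0.1082]), 'wh': array([102. ,  32.8]), 'ang': 13.8, 'z': 0.0559}
(60, array([  4.4, -12.3]), np.float64(-70.1)) (34, -54.6, np.float64(0.98), np.float64(0.0169))
```

View pics/w7b.png

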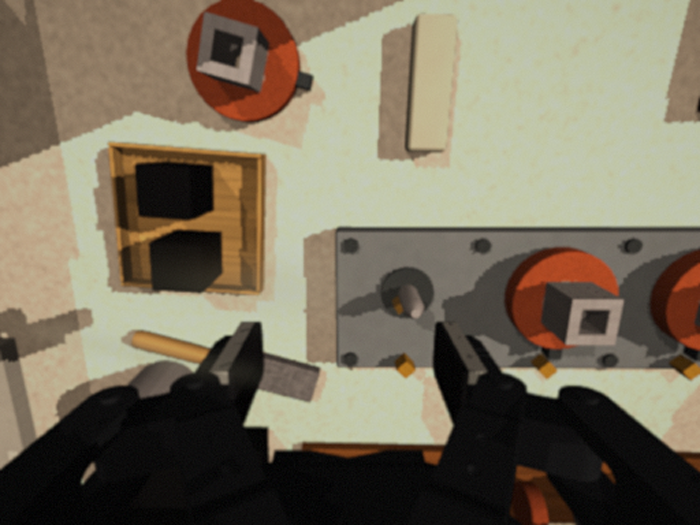

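Both caps are in the tray at (175,190) and (185,260), and wheel 2 is home on spindle 2 with its tooth at the post. Wheel 3 hasn't moved. The key on spindle 1 is about −50°: the two views read −45 and −55, each partly hidden on opposite sides.

```bash
python3 - <<'E'
from h import *
to(.4245,-.2954,.028,167.1)
E
```

```text
to (0.4245, -0.2954, 0.028, 167.1) | shift [142.3 -90.8 230.6] turn [ 0.  -0.  14.2]
```

```bash
python3 -m creep '0.8 35 -22 20 0 0 5; 0.8 70 -45 50 0 0 10; 0.8 105 -67 80 0 0 14.2; 0.8 142.3 -90.8 110 0 0 14.2; 0.8 142.3 -90.8 140 0 0 14.2; 0.8 142.3 -90.8 165 0 0 14.2; 0.8 142.3 -90.8 190 0 0 14.2; 0.8 142.3 -90.8 210 0 0 14.2; 0.8 142.3 -90.8 222 0 0 14.2; 0.8 142.3 -90.8 230 0 0 14.2; 0.8 142.3 -90.8 230.6 0 0 14.2; 0.8 142.3 -90.8 230.6 0 0 14.2' && python3 -m creep '0.3 0 0 0 0 0 0; 0.3 0 0 0 0 0 0; 0.3 0 0 0 0 0 0; 0.3 0 0 0 0 0 0; 0.3 0 0 -15 0 0 0; 0.3 0 0 -40 0 0 0; 0.3 0 0 -80 0 0 0; 0.3 0 0 -120 0 0 0; 0.3 0 0 -150 0 0 0; 0.3 0 0 -150 0 0 0; 0.3 0 0 -150 0 0 0; 0.3 0 0 -150 0 0 0'
python3 - <<'E'
from h import *
st(); to(*AX[1],.145,40)
E
```

```text
time: 35.15
ee_pos: [0.4247, -0.2966, 0.029]
eef_rot: [-180.0, 0.0, 167.0]
force: [-0.1, -0.3, -0.2]
opening: 0.799
grip_force: 0.0
time: 36.35
ee_pos: [0.4236, -0.2957, 0.1765]
eef_rot: [179.9, -0.1, 167.0]
force: [-0.6, 0.1, -4.4]
opening: 0.458
grip_force: 61.7
t 36.4 [ 0.4236 -0.2957  0.1765] [ 1.799e+02 -1.000e-01  1.670e+02] F [-0.6  0.1 -4.4] T [0.02 0.04 0.06] op 0.458 g 61.7 j6 -36
to (0.627, -0.1419, 0.145, 40) | shift [-163.8  195.5   31.5] turn [-1.00e-01 -2.00e-01  1.27e+02]
```

```bash
python3 -m creep '0.3 -10 13 0 0 0 8; 0.3 -25 30 0 0 0 16; 0.3 -40 48 0 0 0 24; 0.3 -56 67 0 0 0 32; 0.3 -72 86 0 0 0 40; 0.3 -88 105 0 0 0 48; 0.3 -104 124 0 0 0 56; 0.3 -120 143 0 0 0 64; 0.3 -136 162 0 0 0 72; 0.3 -150 179 0 0 0 80; 0.3 -164 195.5 0 0 0 88; 0.3 -164 195.5 0 0 0 95' && python3 -m creep '0.3 0 0 8 0 0 8; 0.3 0 0 16 0 0 16; 0.3 0 0 24 0 0 24; 0.3 0 0 31 0 0 32; 0.3 0 0 31 0 0 32; 0.3 0 0 31 0 0 32; 0.3 0 0 31 0 0 32'
python3 - <<'E'
from h import *
st(); to(*AX[1],.115,40)
E
```

```text
time: 37.55
ee_pos: [0.6284, -0.1405, 0.1755]
eef_rot: [-179.8, -0.1, 71.8]
force: [-1.0, -0.2, -3.7]
opening: 0.458
grip_force: 62.2
time: 38.25
ee_pos: [0.6278, -0.1427, 0.1471]
eef_rot: [-180.0, 0.0, 40.2]
force: [-0.6, -0.0, -3.9]
opening: 0.46
grip_force: 62.2
t 38.2 [ 0.6278 -0.1427  0.1471] [-180.     0.    40.2] F [-0.6 -0.  -3.9] T [ 0.   -0.02  0.  ] op 0.460 g 62.2 j6 115
to (0.627, -0.1419, 0.115, 40) | shift [-0.1 -1.1 32.1] turn [-0.   0.   0.2]
```

```bash
python3 -m creep '0.3 0 -1 10 0 0 0; 0.3 0 -1 20 0 0 0; 0.3 0 -1 28 0 0 0; 0.3 0 -1 34 0 0 0; 0.3 0 -1 40 0 0 0; 0.3 0 -1 46 0 0 0; 0.3 0 -1 52 0 0 0; 0.3 0 -1 57 0 0 0; 0.3 0 -1 61 0 0 0; 0.3 0 -1 61 0 0 0;  0.3 0 -1 61 0 0 0' && python3 -m creep '0.3 0 0 2 0 0 0; 0.3 0 0 4 0 0 0; 0.3 0 0 6 0 0 0; 0.3 0 0 8 0 0 0; 0.3 0 0 8 0 0 0; 0.3 0 0 8 0 0 0'
```

```text
time: 39.35
ee_pos: [0.6274, -0.142, 0.0864]
eef_rot: [180.0, -0.0, 40.0]
force: [0.4, -0.2, -3.2]
opening: 0.461
grip_force: 62.3
time: 39.95
ee_pos: [0.6273, -0.142, 0.0782]
eef_rot: [-180.0, -0.0, 40.0]
force: [-0.5, 0.2, -3.1]
opening: 0.463
grip_force: 62.3
```

Key entered here too. Seat it, then turn to ψ = 91.2°, which is wz = −51.2.

```bash
python3 -m creep '0.3 0 0 3 0 0 0; 0.3 0 0 6 0 0 0; 0.3 0 0 9 0 0 0; 0.3 0 0 11 0 0 0; 0.3 0 0 12.5 0 0 0; 0.3 0 0 13.5 0 0 0; 0.3 0 0 14.3 0 0 0; 0.3 0 0 14.3 0 0 0; 0.3 0 0 14.3 0 0 0' && python3 -m creep '0.3 0 0 0.3 0 0 -4; 0.3 0 0 0.3 0 0 -10; 0.3 0 0 0.3 0 0 -16; 0.3 0 0 0.3 0 0 -22; 0.3 0 0 0.3 0 0 -28; 0.3 0 0 0.3 0 0 -34; 0.3 0 0 0.3 0 0 -40; 0.3 0 0 0.3 0 0 -46; 0.3 0 0 0.3 0 0 -51.2; 0.3 0 0 0.3 0 0 -51.2; 0.3 0 0 0.3 0 0 -51.2'
```

```text
time: 40.85
ee_pos: [0.6274, -0.142, 0.0643]
eef_rot: [180.0, -0.0, 40.0]
force: [-2.6, 1.4, 0.3]
opening: 0.461
grip_force: 62.7
time: 41.95
ee_pos: [0.6275, -0.1432, 0.0644]
eef_rot: [180.0, 0.1, 91.2]
force: [-2.5, -4.6, 1.3]
opening: 0.459
grip_force: 62.9
```

```bash
python3 -m creep '0.5 0 0 0 0 0 0; 0.75 0 0 0 0 0 0; 0.75 0 0 0 0 0 0; 0.75 0 0 -20 0 0 0; 0.75 0 0 -50 0 0 0; 0.75 0 0 -90 0 0 0; 0.75 0 0 -130 0 0 -8; 0.75 0 0 -170 0 0 -16; 0 30 -14 -195 0 0 -24; 0 70 -32 -210 0 0 -32; 0 110 -50 -210 0 0 -40; 0 141 -64 -210 0 0 -48' && python3 -m creep '0 0 0 0 0 0 -8; 0 0 0 0 0 0 -16; 0 0 0 0 0 0 -24; 0 0 0 0 0 0 -32; 0 0 0 0 0 0 -40.8; 0 0 0 0 0 0 -40.8; 0 0 0 0 0 0 -40.8; 0 0 0 0 0 0 -40.8'
python3 lw.py w8; python3 chk.py w8; python3 - <<'E'
from h import *
to(.530,.2345,.2,180)
Z=np.load('/tmp/w8.npz');s=dict(ee_pos=Z['p'],eef_rot=Z['r'])
print('ball',seg(cloud('wrist',Z['d'],s),(.56,.235),.05,.11,.15))
cv2.imwrite('pics/w8b.png',cv2.resize(Z['im'],(700,525),interpolation=cv2.INTER_CUBIC))
E
```

```text
time: 43.15
ee_pos: [0.5597, -0.0004, 0.2747]
eef_rot: [179.9, 0.1, 139.6]
force: [0.3, 0.3, 0.8]
opening: 0.065
grip_force: 0.0
time: 43.95
ee_pos: [0.5603, -0.0023, 0.2737]
eef_rot: [180.0, 0.0, 179.8]
force: [0.0, 0.2, -0.2]
opening: -0.0
grip_force: 0.0
t 44.0 [ 0.5603 -0.0024  0.2737] [180.    0.  179.9] F [-0.5 -0.7 -0. ] T [-0.02  0.01  0.01] op -0.003 g 0.0 j6 -13
1 {'n': 1243, 'c': array([ 0.6271, -0.1429]), 'wh': array([40.7, 41.9]), 'ang': 0.4, 'z': 0.0994} disc {'n': 2393, 'c': array([ 0.6266, -0.1414]), 'wh': array([95.9, 92.9]), 'ang': 43.5, 'z': 0.056}
2 {'n': 613, 'c': array([ 0.6204, -0.0015]), 'wh': array([33.2, 39.8]), 'ang': 0.4, 'z': 0.0998} disc {'n': 2386, 'c': array([ 0.6171, -0.0014]), 'wh': array([94.6, 81.2]), 'ang': 89.3, 'z': 0.056}
3 {'n': 1270, 'c': array([0.6216, 0.1381]), 'wh': array([40.6, 41.5]), 'ang': 1.2, 'z': 0.0996} disc {'n': 2415, 'c': array([0.6206, 0.1366]), 'wh': array([92. , 94.6]), 'ang': 48.1, 'z': 0.0561}
to (0.53, 0.2345, 0.2, 180) | shift [ 30.8 236.8  73.7] turn [ 0.   0.  -0.1]
ball {'n': 662, 'c': array([0.5598, 0.2341]), 'wh': array([22., 25.]), 'ang': 63.0, 'z': 0.1291}
```

View pics/w8b.png

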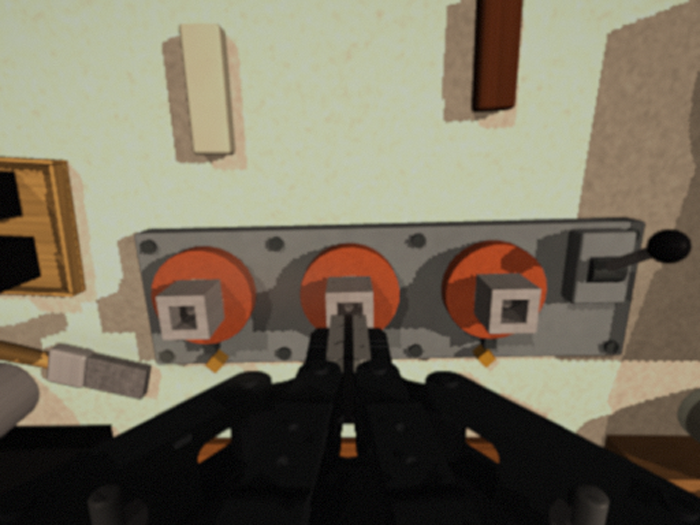

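All three wheels are home (boss tops about 0.0995 m, angles 0.4–1.4°) and the visible teeth point at their posts. Now push the lever back.

```bash
python3 -m creep '0 10 45 20 0 0 0; 0 20 95 30 0 0 0; 0 30 145 40 0 0 0; 0 40 195 50 0 0 0; 0 48 237 70 0 0 0; 0 48 237 100 0 0 0; 0 48 237 130 0 0 0; 0 48 237 160 0 0 0; 0 48 237 160 0 0 0; 0 48 237 160 0 0 0' && python3 -m creep '0 -10 0 0 0 0 0; 0 -20 0 0 0 0 0; 0 -30 0 0 0 0 0; 0 -40 0 0 0 0 0; 0 -50 0 0 0 0 0; 0 -60 0 0 0 0 0; 0 -70 0 0 0 0 0; 0 -80 0 0 0 0 0; 0 -88 0 0 0 0 0; 0 -94 0 0 0 0 0; 0 -97 0 0 0 0 0; 0 -97 0 0 0 0 0'
```

```text
time: 45.0
ee_pos: [0.512, 0.2345, 0.1142]
eef_rot: [-180.0, -0.0, 180.0]
force: [-0.7, 0.0, 1.5]
opening: 0.0
grip_force: 0.0
time: 46.2
ee_pos: [0.6096, 0.2345, 0.1136]
eef_rot: [180.0, 0.0, -180.0]
force: [-0.3, 0.1, 0.3]
opening: -0.001
grip_force: 0.0
```

```bash
python3 -m creep '0 -1 0 0 0 0 0; 0 -2 0 0 0 0 0; 0 -3 0 0 0 0 0; 0 -4 0 0 0 0 0; 0 -4 0 0 0 0 0' && python3 -m creep '0 15 0 -10 0 0 0; 0 30 0 -40 0 0 0; 0 50 0 -80 0 0 0; 0 60 -20 -120 0 0 0; 0 60 -60 -145 0 0 0; 0 60 -60 -145 0 0 0; 0 60 -60 -145 0 0 0; 0 60 -60 -145 0 0 0;0 60 -60 -145 0 0 0'
python3 - <<'E'
from h import *
st(); s,im,d=grab('wrist','w9'); X=cloud('wrist',d,s)
print('ball',seg(X,(.63,.235),.05,.11,.15))
s2,im,d=grab('top','t9'); X=cloud('top',d)
for i in AX: print(i,seg(X,AX[i],.06,.085,.125))
print('ball',seg(X,(.63,.235),.05,.11,.15))
c=im[110:260,165:425]; cv2.imwrite('pics/t9c.png',cv2.resize(c,None,fx=3,fy=3,interpolation=cv2.INTER_CUBIC))
E
```

```text
time: 46.7
ee_pos: [0.6132, 0.2347, 0.1137]
eef_rot: [180.0, 0.0, -180.0]
force: [-0.5, -0.7, -1.8]
opening: 0.0
grip_force: 0.3
time: 47.6
ee_pos: [0.5527, 0.1753, 0.2574]
eef_rot: [180.0, -0.1, -179.9]
force: [-0.2, -0.3, -0.7]
opening: 0.003
grip_force: 0.0
t 47.6 [0.5527 0.1753 0.2574] [ 1.800e+02 -1.000e-01 -1.799e+02] F [-0.2 -0.3 -0.7] T [-0.01  0.01  0.02] op 0.003 g 0.0 j6 5
ball {'n': 488, 'c': array([0.6336, 0.237 ]), 'wh': array([19.9, 25.1]), 'ang': 14.9, 'z': 0.1298}
1 {'n': 167, 'c': array([ 0.6263, -0.1426]), 'wh': array([41.1, 39.4]), 'ang': 1.4, 'z': 0.0986}
2 {'n': 153, 'c': array([ 0.6228, -0.0017]), 'wh': array([39.3, 39.3]), 'ang': 1.5, 'z': 0.0995}
3 {'n': 64, 'c': array([0.6213, 0.1317]), 'wh': array([40.8, 26.6]), 'ang': 1.5, 'z': 0.0993}
ball None
```

View pics/t9c.png

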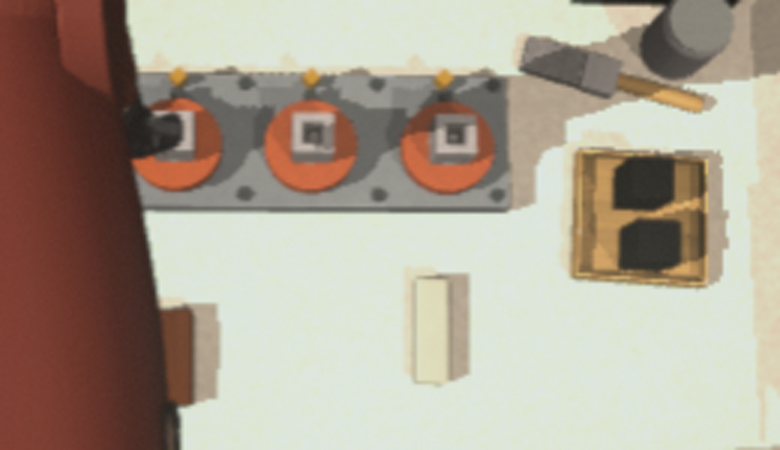

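The top view shows the wheels square on their spindles and both caps in the tray. The lever ball is at about x = 0.636, so the lever reads about 0.97. The arm is clear of everything.

```bash
python3 -c "
from station import robot
print(robot.finish_job())"
```

```text
the job is handed in; nothing more can be done
None
```

I handed the job in: the lever was pulled forward, both caps are in the tray, all three wheels are home with their teeth at the pointers, and the lever is pushed back. The hand-in gave no verdict, so this rests on my own camera measurements.

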